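# Set up the lantern for the night

## Robot

A 6-joint arm with a two-finger parallel gripper is mounted at the origin on the work surface. World frame = base frame: x ahead of the robot, y to its left, z up, the work surface at z = 0. Lengths are in m, angles in rad, forces in N, time in s.
With the tool pointing down it reaches from about 0.35 to 0.875 m from the base axis. Payload 15.5 kg.
Tool frame: the origin (TCP) lies at the very end of the fingers, on their centre line; the grasp point (between the pads) lies 19 mm behind it (env.hold_point_z is the distance from the TCP to the grasp point, in m); z points along the fingers, y is the line along which they close (so a half turn about z gives the same grasp; the last joint's range is limited). The gripper opens to 85 mm and grips with 20 to 120 N. Pads are 22 mm wide; open, the fingers measure 114 mm over their backs; the gripper's body (76 mm by 85 mm) begins 54 mm behind the grasp point. The pads swing forward as they close: fully open they stand 13 mm farther back than shut.
Start: joints at [-1.437, 0.494, 1.345, -0, 1.302, -0.096], TCP at [0.142, -0.609, 0.231] pointing down, gripper open.
Joint ranges: [-2.91, 2.91], [-0.82, 2.16], [0.22, 2.67], [-1.22, 4.37], [0.12, 2.79], [-3.08, 3.08]. Speed limits (rad/s): [1.89, 1.89, 2.57, 3.01, 3.01, 3.01].

## Interface

Orientations are given as a unit quaternion [x, y, z, w].
In Python, from rig import env, viewer, workorder gives the robot as it stands.
- The arm moves only by the shell command python3 -m crank 'ROWS' [FORCE]. ROWS is JSON, a list of rows, each an object with "dr": the turn, a rotation vector about the tool's x, y, z in rad, a list of three; "dp": the shift along the tool's x, y, z in m, a list of three; "fingers": the closure, from -1 (fully open) to 1 (shut), so that 0 is half open. A call has 1 to 8 rows; each row is the pose to reach, as a shift and turn from the pose commanded when the call began, along the tool's axes at that moment; what a row does not reach only later rows make up. A row lasts 1/8 s, in which the tool goes at most 62.5 mm and 10.7 degrees, less where a joint would pass 70% of its speed; a pose out of reach is approached as far as the arm can. A call with a gripper value outside its range is refused whole. The fingers move at their own pace and stop on an object; FORCE is the grip in N (left out, the last holds). Time passes only in rows, so rows that repeat a pose let the fingers close. It gives the time, the measured TCP pose, the force, the opening and the grip force at its end, in the units of the state.
- env.sense(): the state, without advancing time (a new reading comes with each control period).
- viewer.get_image(name): name is "side" or "top" or "wrist"; returns the picture (384x512x3 uint8, red, green, blue); there is no depth.
- viewer.camera_info(name): a dict with "fx", "fy", "cx", "cy" (pixels), "R" (3x3) and "t" (3): a world point X has camera coordinates R X + t. Camera axes: x right, y down, z forward; pixel columns grow to the right and rows downward; lengths in m; the calibration is good to about 2 mm. The wrist camera is an equidistant fisheye: a pixel r from the principal point sees the ray r / f radians off the axis. A picture is of the moment at which its call begins: read the wrist's pose just before it. camera_info takes no time and is no camera call; for the wrist camera it gives the pose at the moment of the call.
- workorder.job_done(): hands the job in; it is judged then, once.
The state is a dict: "time": time; "qpos": joint angles; "qd": joint speeds; "joint_torque": joint torques, N m; "tcp_pos": TCP position; "ee_rot": TCP orientation; "wrist_force": force on the tool from outside, world axes, zero at the start; "moment": the same for the moment, N m; "finger_gap": finger opening in m; "grip_force": force on a finger pad.
Only numpy, scipy, OpenCV 4.12 (cv2) and the standard library are available. Lean on these libraries where they do the work, as an engineer would, in place of code of your own. Each camera call takes 0.05 s, during which the arm holds its last target. There are 200 camera calls.

## Task

Set the lantern up on its shelf for the night: move the thin solar panel off the lantern's worn ring on the plank and lay it flat on the lid of the three-tier box, then stand the lantern upright on the ring, carrying it by its body or cap and not by the dimmer knob. Once it stands there and you have let go, turn the dimmer on its top clockwise all the way to its stop, then bring it back three clicks. Be gentle when you set the lantern down, and leave the box and the other things on the shelf and table where they are.

Things in the scene. Friction and masses are not known exactly. Their poses are not given: they have to be found in the camera images.
- panel_mid (a point): Centre of the solar panel: stiff thin plate 150 (x) x 64 (y) x 4 mm (z), 0.07-0.12 kg, dark cells, metal rim. Starts flat on the plank over the ring, length roughly across the plank, one short end up to 35 mm behind the plank's front edge. Too thin for fingers to get beside it; pressed lightly on top it slides and can be drawn out over the front edge, and falls if over half hangs out.
- lid_top (a point): Middle of the flat lid top of the three-tier stacking box (plain white and grey plastic, 100 mm along x, 140 mm along y, 134 mm high, 1.2 kg, loose), which stands on the plank; the point is on the lid's upper face, 284 mm above the table. x points across the plank, away from the robot; z up.
- mark: Pale worn ring on top of the plank, 92 mm outside diameter, as flat as the plank: the lantern's place. Origin: the ring's centre on the plank's top surface (150 mm above the table). x points across the plank, away from the robot; y along the plank.
- plank_front (a point): Middle of the front (robot-side) upper edge of the fixed plank: 200 mm deep (x, away from the robot), 960 mm long (y), 20 mm thick, top 150 mm above the table. It lies on two stacks of bricks 370 mm to either side, which stand out up to 25 mm in front of it, below the plank.
- lantern_mid (a point): On the axis of the green plastic LED lantern, 80 mm above its underside; z up the axis. Loose, 0.65-0.95 kg, starts upright on the table before the shelf. Foot 84 mm across; ribbed housing 72 mm across, up to 62 mm; clear lens 55 mm across, up to 106 mm; cap above. A fixed side handle stands out 62 mm from the axis on its -x side, 37-129 mm up: grip along its y axis.
- lantern_cap (a point): On the lantern's axis, 124 mm above its underside, at the cap: round, 60 mm across, straight-sided from 109 to 136 mm up, then sloping in to a flat top 46 mm across at 140 mm; the dimmer knob stands on this, up to 159 mm (ridge 161 mm), so keep the palm above it. Axes as lantern_mid.
- dimmer_grip (a point): On the axis of the dimmer knob, half-way up it, 150 mm above the lantern's underside. Round, finely ribbed black knob, 38 mm across, 18 mm high, 1 mm above the cap's flat top, axis upright. A raised ridge on top from the centre along the knob's -x shows where it points: over the side handle at the clockwise stop.
- dimmer (a joint): Knob angle in rad: 0 at the clockwise stop (full light), growing counter-clockwise seen from above to 3.35 at the other stop. Clicks into a sprung rest every 24 degrees (0.419), so three clicks back is 1.257; let go between rests it snaps to the nearer. A click takes 0.04 N m; the lantern's foot begins to turn at 0.1 N m. Starts four to six clicks from the clockwise stop.
- tin: Bystander: upright round metal tin with a lid, 93 mm across, 115 mm high, on the plank. Origin: centre of its underside.
- jar: Bystander: small glass jar with a steel lid, 62 mm across, 85 mm high, on the plank near its left end. Origin: centre of its underside.
- torch: Bystander: black plastic torch lying on the table, 130 mm long, 46 mm across the head. Origin: under its middle.
- tumbler: Bystander: steel drinking tumbler standing on the table, 66 mm across, 100 mm high. Origin: centre of its underside.
- spoon: Bystander: steel spoon lying on the table, 160 mm long. Origin: under its middle.
- bowl: Bystander: steel bowl on the plank near its right end, 120 mm across, 45 mm high. Origin: centre of its underside.
There are look-alikes about, which are no part of the job. What is shaped like the part that bears lantern_mid but pink or yellow is not meant.

How it is judged:
On the way, in this order (a step that is already met when the one before it is completed fails the run):
1. the solar panel lies flat on the box's lid, let go (horizontal distance between panel_mid and lid_top below 0.045 m and angle between panel_mid's own z axis and vertical below 0.1 rad and z of panel_mid in the frame of lid_top below 0.012 m and contact force between panel and tiers above 0.2 N and contact force between the fingers and panel below 0.1 N), for 0.3 s.
2. the lantern stands upright on its ring, let go (horizontal distance between lantern_mid and mark below 0.02 m and angle between lantern_mid's own z axis and vertical below 0.05 rad and contact force between lantern and shelf above 2 N and contact force between the fingers and lantern below 0.1 N), for 0.3 s.
3. the dimmer is at its clockwise stop, the lantern standing on its ring (value of joint dimmer below 0.08 rad and horizontal distance between lantern_mid and mark below 0.025 m and contact force between lantern and shelf above 2 N), for 0.2 s.
At the end, for the whole second after the job is handed in: Dimmer three clicks (1.257 rad, within 0.15) from its clockwise stop, reached after the lantern was set down; lantern upright (0.05 rad), axis within 20 mm of the ring's centre; panel flat (0.1 rad) on the lid, centres within 45 mm; all at rest and let go (value of joint dimmer between 1.107 and 1.407 rad and horizontal distance between lantern_mid and mark below 0.02 m and angle between lantern_mid's own z axis and vertical below 0.05 rad and contact force between lantern and shelf above 2 N and linear speed of each of lantern, panel below 0.02 m/s and horizontal distance between panel_mid and lid_top below 0.045 m and angle between panel_mid's own z axis and vertical below 0.1 rad and z of panel_mid in the frame of lid_top below 0.012 m and contact force between panel and tiers above 0.2 N); the robot touches nothing.
It fails at once if the lantern is carried by its dimmer knob (contact force between the fingers and dimmer above 2 N and height (world z) of lantern_mid between 0.11 and 0.215 m).
It fails at once if the lantern is knocked over or laid down (angle between lantern_mid's own z axis and vertical above 0.6 rad).
It fails at once if the lantern is dropped or banged down on the plank (contact force between lantern and shelf above 90 N).
It fails at once if the three-tier box is pushed more than 40 mm (distance of lid_top from where it was at the start of the episode above 0.04 m).
It fails at once if another thing on the shelf or table is moved more than 40 mm (distance of any of tin, jar, torch, tumbler, spoon, bowl from where it was at the start of the episode above 0.04 m).
It also fails if it takes over 72 s, if anything falls off the work surface, if the arm or the gripper's body presses on something with over 40 N, if the wrist force passes 120 N, or if a joint passes its speed limit or range.

## Working session

There is one attempt and no reset: what is moved stays moved. The work goes in short steps, Python scripts to look and compute and a shell command to move; the robot and the scene stay as the last step left them, time stands still between calls to the robot, and variables do not carry over. Pictures are saved under pics/ and viewed, at most 10 in all, crops included, and the job is handed in when it is done.

```bash
ls; mkdir -p pics; python3 - <<'E'
from rig import env, viewer, workorder
import cv2,numpy as np
for n in("top","side"):
    im=viewer.get_image(n); cv2.imwrite(f"pics/{n}0.png",im[:,:,::-1])
    c=viewer.camera_info(n); print(n,c)
s=env.sense(); print(s)
a=cv2.imread("pics/top0.png");b=cv2.imread("pics/side0.png")
cv2.imwrite("pics/both.png",np.vstack([a,b])[:, :] if 0 else cv2.resize(np.hstack([a,b]),(800,300)))
E
```

```text
pics
top {'fx': 473.19377420479316, 'fy': 473.19377420479316, 'cx': 253.3904634043916, 'cy': 189.93776394027424, 'R': array([[ 0.02530497, -0.99963814,  0.00912404],
       [-0.9929746 , -0.02618952, -0.11539306],
       [ 0.11559026, -0.00613992, -0.993278  ]]), 't': array([-0.00463419,  0.47263027,  1.43937646])}
side {'fx': 468.0361460666737, 'fy': 468.0361460666737, 'cx': 249.7577274814784, 'cy': 183.7669540629572, 'R': array([[-0.79230551, -0.61006883, -0.00824629],
       [-0.45928674,  0.60527071, -0.65015618],
       [ 0.40163125, -0.51133491, -0.75975584]]), 't': array([0.38642672, 0.33098159, 1.45513181])}
{'time': 0.1, 'qpos': array([-1.43647943e+00,  4.94137475e-01,  1.34606700e+00, -8.13299205e-06,
        1.30245390e+00, -9.55158894e-02]), 'qd': array([-4.61614263e-05, -3.59048308e-03,  1.18661357e-04,  8.41745158e-04,
        6.17622061e-04,  4.98409286e-04]), 'joint_torque': array([ 4.89856156e-04, -8.83588099e+01, -3.84565401e+01, -1.54409349e-04,
        5.25033945e-03,  1.82266047e-05]), 'tcp_pos': array([ 0.14233358, -0.60826046,  0.23075038]), 'ee_rot': array([ 9.93404110e-01,  1.14664689e-01, -1.42567309e-05, -5.32682517e-04]), 'wrist_force': array([ 0.11378528, -0.25878465, -0.36241216]), 'moment': array([ 0.03326555, -0.03682807,  0.04592158]), 'grip_force': 0.0, 'finger_gap': 0.08580998567627121}
```

```bash
python3 - <<'E'
import cv2
for n in("top","side"): cv2.imwrite(f"pics/{n}1.png",cv2.resize(cv2.imread(f"pics/{n}0.png"),(800,600),interpolation=cv2.INTER_CUBIC))
E
```

```text
(no output)
```

View pics/top1.png

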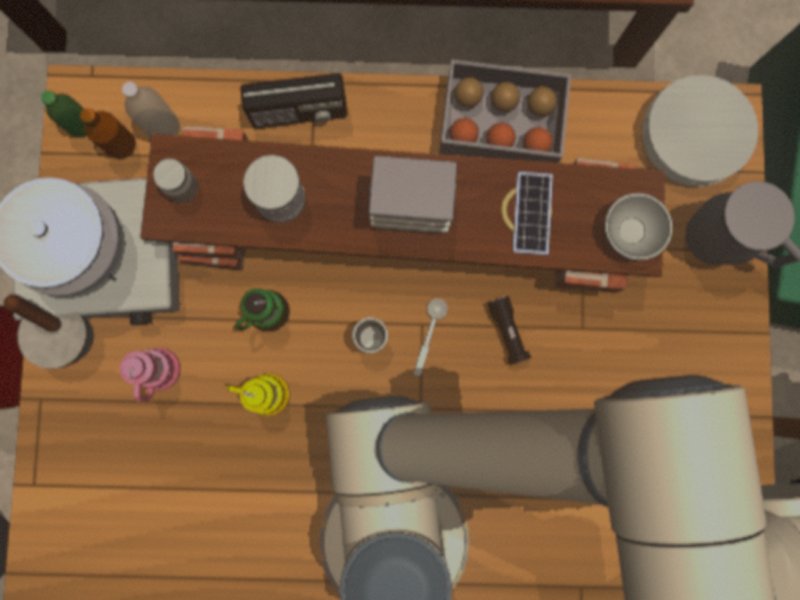

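View pics/side1.png

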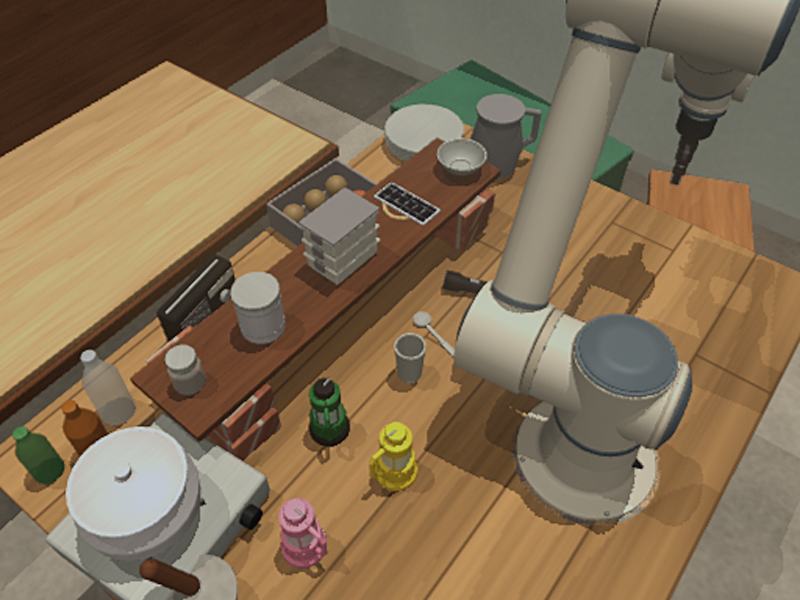

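The top view (800 px wide) shows three lanterns: green at (263,310) with a black knob, pink at (148,370) and yellow at (262,395). The green one fits the description. The panel is at (533,212) over the ring at (510,210), the lid is at (413,188), and the plank is slightly rotated.

```bash
cat > h.py <<'E'
from rig import env, viewer, workorder
import cv2,numpy as np
from scipy.spatial.transform import Rotation as Rot
def ray(c,uv,fish=False):
    d=np.array([(uv[0]-c['cx'])/c['fx'],(uv[1]-c['cy'])/c['fy']])
    if fish:
        r=np.hypot(*d); v=np.array([*(d/max(r,1e-9)*np.sin(r)),np.cos(r)])
    else: v=np.array([*d,1.])
    R=np.array(c['R']); return -R.T@np.array(c['t']), R.T@v
def onz(c,uv,z,fish=False):
    o,d=ray(c,uv,fish); return o+d*(z-o[2])/d[2]
def proj(c,X,fish=False):
    p=np.array(c['R'])@np.array(X)+c['t']
    if fish:
        r=np.hypot(p[0],p[1]); th=np.arctan2(r,p[2]); q=p[:2]/max(r,1e-9)*th
    else: q=p[:2]/p[2]
    return np.array([c['fx']*q[0]+c['cx'],c['fy']*q[1]+c['cy']])
def cross(c1,u1,c2,u2):
    o1,d1=ray(c1,u1);o2,d2=ray(c2,u2)
    s=np.linalg.lstsq(np.c_[d1,-d2],o2-o1,rcond=None)[0]
    a,b=o1+s[0]*d1,o2+s[1]*d2; return (a+b)/2,np.linalg.norm(a-b)
def tool(X,s=None):
    "world vector -> tool axes"
    s=s or env.sense(); return Rot.from_quat(s['ee_rot']).inv().apply(X)
E
python3 - <<'E'
from h import *
T=viewer.camera_info('top');S=viewer.camera_info('side')
a=cv2.imread('pics/top0.png');b=cv2.imread('pics/side0.png')
k=1.5625
def corners(im,box,lo,hi,name):
    x0,y0,x1,y1=[int(v/k) for v in box]; m=cv2.inRange(cv2.cvtColor(im[y0:y1,x0:x1],cv2.COLOR_BGR2HSV),lo,hi)
    cs,_=cv2.findContours(m,0,1); c=max(cs,key=cv2.contourArea); r=cv2.minAreaRect(c)
    print(name,cv2.contourArea(c)); return cv2.boxPoints(r)+[x0,y0], np.array(r[0])+[x0,y0]
h=lambda im,u,v:cv2.cvtColor(im,cv2.COLOR_BGR2HSV)[int(v/k),int(u/k)]
print('hsv lid',h(a,413,188),'lid front',h(a,413,222),'plank',h(a,330,220),'ring',h(a,508,210),'rim',h(a,533,250),'green',h(a,275,320),'table',h(a,300,420))
print('lid pts',[onz(T,np.array(p)/k,.284).round(3) for p in[(374,157),(457,162),(453,219),(371,213)]])
print('panel pts',[onz(T,np.array(p)/k,.154).round(3) for p in[(519,172),(552,174),(548,254),(514,252)]])
print('plank front',[onz(T,np.array(p)/k,.15).round(3) for p in[(143,239),(662,275)]],'back',[onz(T,np.array(p)/k,.15).round(3) for p in[(152,136),(664,170)]])
kt=np.array((261,297))/k; ks=np.array((324,381))/k
print('knob',onz(T,kt,.159),cross(T,kt,S,ks))
crop=lambda im,x0,y0,w,h_:cv2.resize(im[int(y0/k):int((y0+h_)/k),int(x0/k):int((x0+w)/k)],(400,300),interpolation=cv2.INTER_CUBIC)
cv2.imwrite('pics/c1.png',np.vstack([np.hstack([crop(a,210,270,120,90),crop(b,270,360,120,90)]),np.hstack([crop(a,340,140,160,120),crop(a,470,160,160,120)])]))
E
```

```text
hsv lid [ 13  33 141] lid front [ 16  54 103] plank [ 11 149  96] ring [ 12 149 106] rim [130  13 119] green [ 53 111  87] table [ 14 152 138]
lid pts [array([0.677, 0.052, 0.284]), array([ 0.672, -0.087,  0.284]), array([ 0.575, -0.082,  0.284]), array([0.581, 0.054, 0.284])]
panel pts [array([ 0.696, -0.213,  0.154]), array([ 0.694, -0.275,  0.154]), array([ 0.544, -0.267,  0.154]), array([ 0.546, -0.205,  0.154])]
plank front [array([0.552, 0.473, 0.15 ]), array([ 0.511, -0.477,  0.15 ])] back [array([0.747, 0.469, 0.15 ]), array([ 0.709, -0.484,  0.15 ])]
knob [0.45046382 0.25137036 0.159     ] (array([0.4511456 , 0.25268002, 0.15077806]), np.float64(0.0005410754753933396))
```

View pics/c1.png

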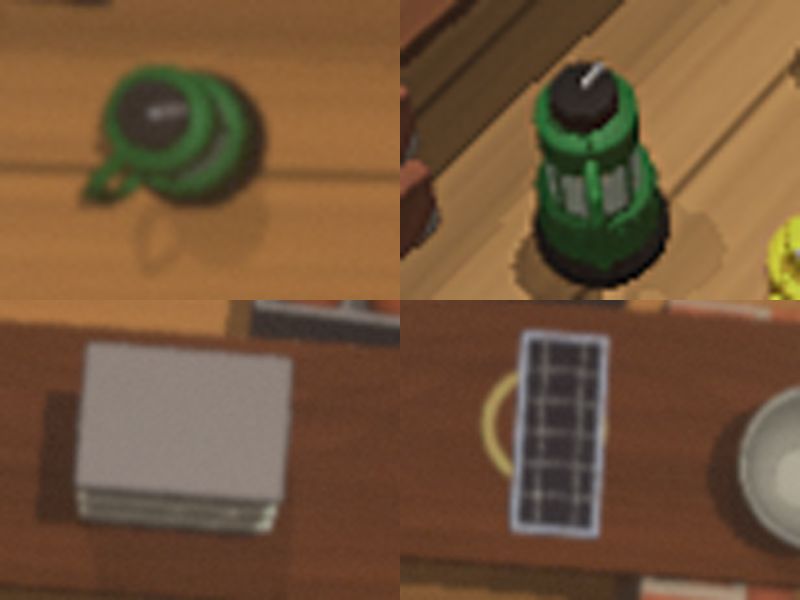

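Green lantern confirmed: black knob with its ridge at about (170,110) in the crop, handle lower-left. The ring shows on both sides of the panel, from view px 503 to 552. Plan: press the panel and draw it out until about 45 mm overhangs. Then straddle its 64 mm width in front of the plank edge with the tool pointing down, and carry it to the lid.

```bash
cat >> h.py <<'E'
def plan(X,yaw):
    "tool-down target: world X, tool x axis at angle yaw"
    s=env.sense(); R0=Rot.from_quat(s['ee_rot']); R1=Rot.from_matrix(np.array([[np.cos(yaw),np.sin(yaw),0],[np.sin(yaw),-np.cos(yaw),0],[0,0,-1]]))
    print('dp',R0.inv().apply(np.array(X)-s['tcp_pos']).round(4),'dr',(R0.inv()*R1).as_rotvec().round(4),'q6',s['qpos'][5].round(2))
E
python3 - <<'E'
from h import *
T=viewer.camera_info('top');k=1.5625
print('ring',onz(T,np.array((527.4,209.5))/k,.15))
a=cv2.imread('pics/top0.png')
# ring pixels & outer edge
m=cv2.inRange(cv2.cvtColor(a,cv2.COLOR_BGR2HSV),(15,60,110),(35,200,255))
ys,xs=np.nonzero(m[115:160,315:360]); P=np.array([onz(T,(u+315,v+115),.15)[:2] for u,v in zip(xs,ys)])
print(len(P),P.min(0),P.max(0))
if len(P)>10:
    A=np.c_[2*P,np.ones(len(P))]; c=np.linalg.lstsq(A,(P**2).sum(1),rcond=None)[0]; print('circ',c[:2],np.sqrt(c[2]+c[:2]@c[:2]))
print('handle',onz(T,np.array((210+98*.3,270+195*.3))/k,.12), 'bowl',onz(T,np.array((638,222))/k,.195))
plan((.62,-.24,.28),-.05)
E
```

```text
ring [ 0.62679217 -0.23008495  0.15      ]
126 [ 0.59090485 -0.27186324] [ 0.66769658 -0.17942265]
circ [ 0.62688967 -0.22544158] 0.040604709396944244
handle [0.39530072 0.29534081 0.12      ] bowl [ 0.59855642 -0.41920928  0.195     ]
dp [ 0.549  -0.2498 -0.0489] dr [-1.100e-03  1.000e-04  2.798e-01] q6 -0.1
```

```bash
python3 -m crank '[{"dp":[0,0,-0.08],"dr":[0,0,0],"fingers":1},{"dp":[0.15,-0.06,-0.08],"dr":[0,0,0.14],"fingers":1},{"dp":[0.549,-0.25,-0.05],"dr":[0,0,0.28],"fingers":1},{"dp":[0.549,-0.25,-0.05],"dr":[0,0,0.28],"fingers":1},{"dp":[0.549,-0.25,-0.05],"dr":[0,0,0.28],"fingers":1},{"dp":[0.549,-0.25,-0.05],"dr":[0,0,0.28],"fingers":1},{"dp":[0.549,-0.25,-0.05],"dr":[0,0,0.28],"fingers":1},{"dp":[0.549,-0.25,-0.05],"dr":[0,0,0.28],"fingers":1}]' 40; python3 -c "
from h import *
plan((.62,-.24,.20),-.05)"
```

```text
time: 1.1
tcp_pos: [0.4901, -0.3409, 0.287]
ee_rot: [1.0, -0.025, -0.0, -0.0]
wrist_force: [0.6, -0.8, 0.2]
finger_gap: 0.0
grip_force: 0.0
dp [ 0.1247 -0.1072  0.0869] dr [-0.0002  0.0003 -0.0002] q6 0.91
```

```bash
python3 -m crank '[{"dp":[0.125,-0.107,0.02],"dr":[0,0,0],"fingers":1},{"dp":[0.125,-0.107,0.087],"dr":[0,0,0],"fingers":1},{"dp":[0.125,-0.107,0.087],"dr":[0,0,0],"fingers":1},{"dp":[0.125,-0.107,0.087],"dr":[0,0,0],"fingers":1},{"dp":[0.125,-0.107,0.12],"dr":[0,0,0],"fingers":1},{"dp":[0.125,-0.107,0.12],"dr":[0,0,0],"fingers":1}]'; python3 -c "
from h import *
plan((.62,-.24,.154),-.05)
c=viewer.camera_info('wrist'); print(c['fx'],c['cx'],c['cy'])
cv2.imwrite('pics/w1.png',viewer.get_image('wrist')[:,:,::-1])"
```

```text
time: 1.85
tcp_pos: [0.6175, -0.2417, 0.1656]
ee_rot: [1.0, -0.025, -0.002, -0.001]
wrist_force: [0.3, 0.3, 0.2]
finger_gap: -0.0004
grip_force: 0.0
dp [ 0.0025 -0.0018  0.0116] dr [-0.0015  0.0037 -0.0005] q6 1.16
297.3186396354542 260.1221453912896 192.70376176249562
```

View pics/w1.png

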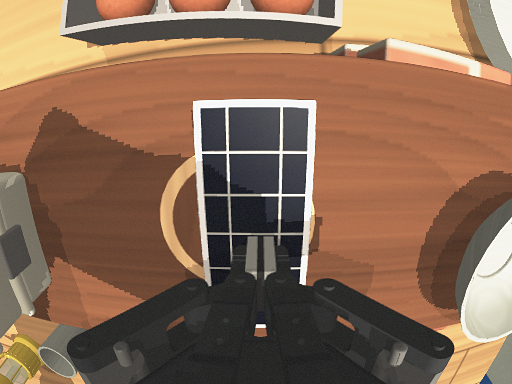

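The wrist view shows the fingertips at (260,245), centred on the panel (edges about 205 to 307). The box is on the left and the bowl on the right.

```bash
python3 -m crank '[{"dp":[0,0,0.009],"dr":[0,0,0],"fingers":1},{"dp":[0,0,0.011],"dr":[0,0,0],"fingers":1},{"dp":[0,0,0.0125],"dr":[0,0,0],"fingers":1},{"dp":[0,0,0.0125],"dr":[0,0,0],"fingers":1}]'
```

```text
time: 2.4
tcp_pos: [0.6191, -0.2419, 0.1549]
ee_rot: [1.0, -0.025, 0.0, 0.0]
wrist_force: [-0.1, -0.3, 0.4]
finger_gap: 0.0002
grip_force: 0.0
```

```bash
python3 -m crank '[{"dp":[0,0,0.001],"dr":[0,0,0],"fingers":1},{"dp":[0,0,0.0015],"dr":[0,0,0],"fingers":1},{"dp":[0,0,0.0015],"dr":[0,0,0],"fingers":1}]'
```

```text
time: 2.78
tcp_pos: [0.6191, -0.2419, 0.1541]
ee_rot: [1.0, -0.025, 0.0, 0.0]
wrist_force: [-3.8, 1.4, 8.8]
finger_gap: -0.0001
grip_force: 4.8
```

```bash
python3 -m crank '[{"dp":[-0.003,0,0],"dr":[0,0,0],"fingers":1},{"dp":[-0.01,0,0],"dr":[0,0,0],"fingers":1},{"dp":[-0.018,0,0],"dr":[0,0,0],"fingers":1},{"dp":[-0.026,0,0],"dr":[0,0,0],"fingers":1},{"dp":[-0.034,0,0],"dr":[0,0,0],"fingers":1},{"dp":[-0.036,0,0],"dr":[0,0,0],"fingers":1}]'; python3 -c "
from h import *
cv2.imwrite('pics/w2.png',viewer.get_image('wrist')[:,:,::-1])"
```

```text
time: 3.52
tcp_pos: [0.5835, -0.2404, 0.1541]
ee_rot: [1.0, -0.025, 0.001, 0.0]
wrist_force: [2.6, 0.3, 4.7]
finger_gap: 0.0001
grip_force: 2.6
```

View pics/w2.png

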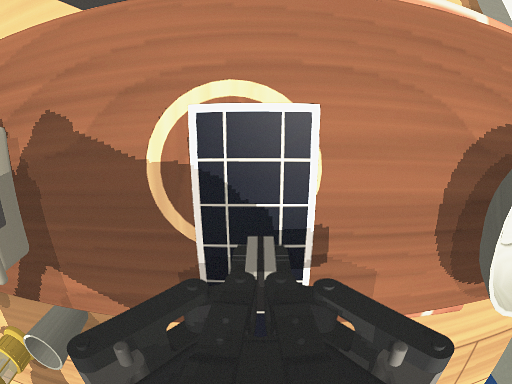

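The panel moved with the fingers: its far edge stays at row 103 while the ring has moved up. I'll draw it out another 34 mm.

```bash
python3 -m crank '[{"dp":[-0.004,0,0],"dr":[0,0,0],"fingers":1},{"dp":[-0.012,0,0],"dr":[0,0,0],"fingers":1},{"dp":[-0.02,0,0],"dr":[0,0,0],"fingers":1},{"dp":[-0.028,0,0],"dr":[0,0,0],"fingers":1},{"dp":[-0.034,0,0],"dr":[0,0,0],"fingers":1},{"dp":[-0.034,0,0],"dr":[0,0,0],"fingers":1},{"dp":[-0.034,0,-0.03],"dr":[0,0,0],"fingers":1},{"dp":[-0.08,0,-0.08],"dr":[0,0,0],"fingers":-1}]'; python3 -c "
from h import *
a=viewer.get_image('top')[:,:,::-1];b=viewer.get_image('wrist')[:,:,::-1];T=viewer.camera_info('top');c=viewer.camera_info('wrist')
np.savez('w3.npz',R=c['R'],t=c['t']);cv2.imwrite('pics/t3.png',a);cv2.imwrite('pics/w3.png',b)
print(env.sense()['tcp_pos'])
cv2.imwrite('pics/c3.png',np.hstack([b,cv2.resize(a[90:186,310:380],(280,384))]))"
```

```text
time: 4.58
tcp_pos: [0.5075, -0.2362, 0.2291]
ee_rot: [1.0, -0.025, -0.0, -0.0]
wrist_force: [0.7, -0.5, 1.3]
finger_gap: 0.0171
grip_force: 0.0
[ 0.50567516 -0.23667567  0.23342091]
```

View pics/c3.png

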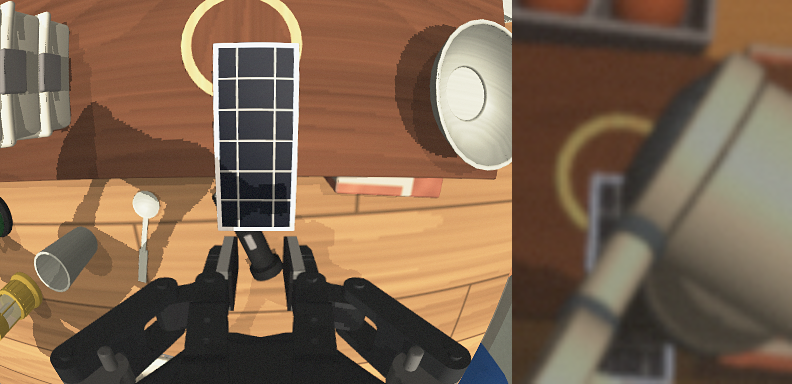

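The panel now overhangs the front edge. Its corners are at about (214,45), (300,44), (296,229) and (219,229), and the ring is visible around (242,46).

```bash
python3 - <<'E'
from h import *
c=viewer.camera_info('wrist');d=np.load('w3.npz');c['R']=d['R'];c['t']=d['t']
P=np.array([onz(c,p,.154,True)[:2] for p in[(214,44),(300,43),(296.5,230),(218.5,230)]])
print(P.round(4),P.mean(0)); f=P[2:].mean(0);b=P[:2].mean(0); v=(b-f)/np.linalg.norm(b-f); print('front',f,'len',np.linalg.norm(b-f),'w',np.linalg.norm(P[0]-P[1]),'yaw',np.arctan2(v[1],v[0]))
print('edge',onz(c,(210,181),.15,True),onz(c,(330,179),.15,True))
w=cv2.imread('pics/w3.png');m=cv2.inRange(cv2.cvtColor(w,cv2.COLOR_BGR2HSV),(15,50,150),(35,160,255))[0:105,170:320]
ys,xs=np.nonzero(m);Q=np.array([onz(c,(u+170,v+0),.15,True)[:2] for u,v in zip(xs,ys)]);k=abs(np.hypot(*(Q-[.627,-.227]).T)-.041)<.012;Q=Q[k]
for i in range(3):
    s=np.linalg.lstsq(np.c_[2*Q,np.ones(len(Q))],(Q**2).sum(1),rcond=None)[0]; ctr=s[:2]; r=np.sqrt(s[2]+ctr@ctr); print(len(Q),ctr,r); Q=Q[abs(np.hypot(*(Q-ctr).T)-r)<.006]
g=f+.014*v; print('grip',g); plan((g[0],g[1],.20),np.arctan2(v[1],v[0]))
E
```

```text
[[ 0.6293 -0.2093]
 [ 0.6267 -0.2722]
 [ 0.4794 -0.2657]
 [ 0.4826 -0.2014]] [ 0.55450273 -0.23718637]
front [ 0.48100407 -0.23357885] len 0.147174286525994 w 0.06295474065592105 yaw -0.04904344816253528
edge [ 0.52372519 -0.19802366  0.15      ] [ 0.52061119 -0.293816    0.15      ]
1766 [ 0.62886002 -0.2286464 ] 0.04183504942071199
1766 [ 0.62886002 -0.2286464 ] 0.04183504942071199
1766 [ 0.62886002 -0.2286464 ] 0.04183504942071199
grip [ 0.49498723 -0.23426518]
dp [-0.0109 -0.002   0.0334] dr [ 0.0026 -0.004  -0.0015] q6 1.08
```

```bash
python3 -m crank '[{"dp":[-0.011,-0.002,0.02],"dr":[0,0,0],"fingers":-1},{"dp":[-0.011,-0.002,0.03],"dr":[0,0,0],"fingers":-1},{"dp":[-0.011,-0.002,0.03],"dr":[0,0,0],"fingers":-1},{"dp":[-0.011,-0.002,0.03],"dr":[0,0,0],"fingers":-1}]'; python3 -c "
from h import *
plan((.494,-.2342,.126),-.049)"
```

```text
time: 5.18
tcp_pos: [0.4966, -0.2339, 0.1994]
ee_rot: [1.0, -0.025, 0.0, 0.0]
wrist_force: [0.2, -0.5, 0.8]
finger_gap: 0.0856
grip_force: 0.0
dp [-0.0026  0.0004  0.0734] dr [ 0.0002 -0.0004 -0.001 ] q6 1.07
```

```bash
python3 -m crank '[{"dp":[-0.002,0,0.04],"dr":[0,0,0],"fingers":-1},{"dp":[-0.002,0,0.073],"dr":[0,0,0],"fingers":-1},{"dp":[-0.002,0,0.073],"dr":[0,0,0],"fingers":-1},{"dp":[-0.002,0,0.073],"dr":[0,0,0],"fingers":0},{"dp":[-0.002,0,0.073],"dr":[0,0,0],"fingers":1},{"dp":[-0.002,0,0.073],"dr":[0,0,0],"fingers":1},{"dp":[-0.002,0,0.073],"dr":[0,0,0],"fingers":1}]' 60
```

```text
time: 6.05
tcp_pos: [0.4948, -0.2341, 0.1274]
ee_rot: [1.0, -0.025, 0.001, 0.001]
wrist_force: [0.3, -0.1, 6.9]
finger_gap: 0.0621
grip_force: 64.1
```

```bash
python3 -m crank '[{"dp":[0,0,-0.01],"dr":[0,0,0],"fingers":1},{"dp":[0,0,-0.03],"dr":[0,0,0],"fingers":1},{"dp":[0,0,-0.06],"dr":[0,0,0],"fingers":1},{"dp":[0,0,-0.1],"dr":[0,0,0],"fingers":1},{"dp":[0,0,-0.14],"dr":[0,0,0],"fingers":1},{"dp":[0,0,-0.18],"dr":[0,0,0],"fingers":1},{"dp":[0,0,-0.19],"dr":[0,0,0],"fingers":1}]'; python3 -c "
from h import *
b=viewer.get_image('wrist')[:,:,::-1];a=viewer.get_image('side')[:,:,::-1]
cv2.imwrite('pics/c4.png',np.hstack([b[:,100:420],cv2.resize(a[40:280,150:400],(400,384))]))"
```

```text
time: 6.92
tcp_pos: [0.4945, -0.2339, 0.3195]
ee_rot: [1.0, -0.025, 0.002, 0.001]
wrist_force: [0.8, -0.9, -0.7]
finger_gap: 0.0622
grip_force: 65.4
```

View pics/c4.png

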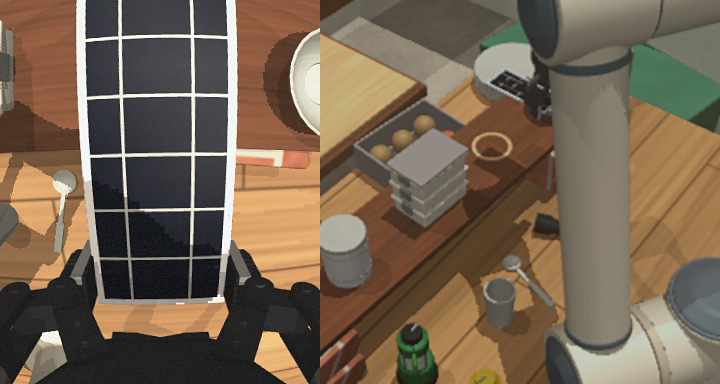

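The panel is held. I'll estimate its tilt from its apparent width near and far before placing.

```bash
python3 - <<'E'
from h import *
c=viewer.camera_info('wrist');s=env.sense()
for v,l,r in((5,177.5,336.5),(298,198,324.5)):
    o,d1=ray(c,(l,v),True);_,d2=ray(c,(r,v),True)
    d1/=np.hypot(d1[0],d1[2]);  # scale so lateral gap (world y) = .064
    k=np.linalg.lstsq(np.c_[d1,-d2],np.array([.064*np.sin(.049),.064*np.cos(.049),0]),rcond=None)[0]
    print((o+k[0]*d1).round(4),(o+k[1]*d2).round(4))
print(s['tcp_pos']); plan((.553,-.013,.32),-.045)
E
```

```text
[ 0.616  -0.2064  0.3405] [ 0.6126 -0.2703  0.3404]
[ 0.4807 -0.2015  0.341 ] [ 0.4774 -0.2655  0.3411]
[ 0.49406475 -0.23365745  0.31735241]
dp [ 0.0478 -0.2233 -0.0028] dr [ 0.001  -0.0017 -0.0052] q6 1.07
```

Level, with its top 24 mm above the TCP. I'll move it over the lid and lower it.

```bash
python3 -m crank '[{"dp":[0.01,-0.03,-0.002],"dr":[0,0,0],"fingers":1},{"dp":[0.02,-0.08,-0.002],"dr":[0,0,0],"fingers":1},{"dp":[0.03,-0.13,-0.002],"dr":[0,0,0],"fingers":1},{"dp":[0.04,-0.18,-0.002],"dr":[0,0,0],"fingers":1},{"dp":[0.048,-0.223,-0.002],"dr":[0,0,0],"fingers":1},{"dp":[0.048,-0.223,0.02],"dr":[0,0,0],"fingers":1},{"dp":[0.048,-0.223,0.045],"dr":[0,0,0],"fingers":1},{"dp":[0.048,-0.223,0.045],"dr":[0,0,0],"fingers":1}]'; python3 -c "
from h import *
plan((.553,-.013,.264),-.045)"
```

```text
time: 8.02
tcp_pos: [0.5514, -0.013, 0.2687]
ee_rot: [1.0, -0.025, -0.003, -0.0]
wrist_force: [-0.0, 0.5, -0.3]
finger_gap: 0.0617
grip_force: 65.6
dp [ 0.0016 -0.      0.0046] dr [-0.0004  0.0055 -0.005 ] q6 1.49
```

```bash
python3 -m crank '[{"dp":[0,0,0],"dr":[0,0,0],"fingers":1},{"dp":[0,0,0.002],"dr":[0,0,0],"fingers":1},{"dp":[0,0,0.004],"dr":[0,0,0],"fingers":1},{"dp":[0,0,0.004],"dr":[0,0,0],"fingers":1}]'; python3 -c "
from h import *
b=viewer.get_image('wrist')[:,:,::-1];cv2.imwrite('pics/w5.png',b)"
```

```text
time: 8.52
tcp_pos: [0.553, -0.0133, 0.2673]
ee_rot: [1.0, -0.025, 0.0, -0.0]
wrist_force: [-0.3, -0.1, -0.1]
finger_gap: 0.0621
grip_force: 65.6
```

View pics/w5.png

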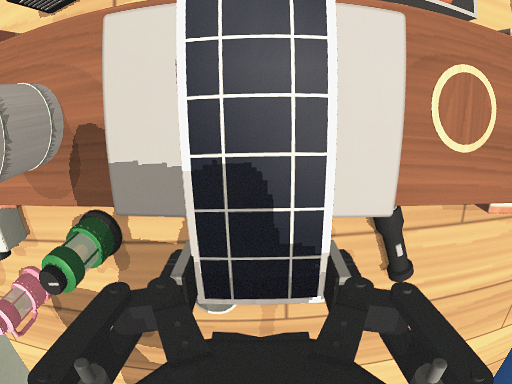

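The panel is centred over the lid (lid columns 105 to 405, panel 180 to 335). The ring is at (464,108). I'll lower the last millimetres to contact.

```bash
python3 -m crank '[{"dp":[0,0,0.002],"dr":[0,0,0],"fingers":1},{"dp":[0,0,0.003],"dr":[0,0,0],"fingers":1},{"dp":[0,0,0.004],"dr":[0,0,0],"fingers":1},{"dp":[0,0,0.004],"dr":[0,0,0],"fingers":1}]'
```

```text
time: 9.07
tcp_pos: [0.553, -0.0133, 0.2631]
ee_rot: [1.0, -0.025, -0.0, -0.0]
wrist_force: [0.2, 0.7, -0.2]
finger_gap: 0.0621
grip_force: 65.6
```

```bash
python3 -m crank '[{"dp":[0,0,0.001],"dr":[0,0,0],"fingers":1},{"dp":[0,0,0.002],"dr":[0,0,0],"fingers":1},{"dp":[0,0,0.002],"dr":[0,0,0],"fingers":1}]'
```

```text
time: 9.45
tcp_pos: [0.5531, -0.0133, 0.2616]
ee_rot: [1.0, -0.025, 0.0, 0.0]
wrist_force: [-2.7, 0.1, 7.1]
finger_gap: 0.062
grip_force: 66.2
```

```bash
python3 -m crank '[{"dp":[0,0,0],"dr":[0,0,0],"fingers":0.2},{"dp":[0,0,0],"dr":[0,0,0],"fingers":-1},{"dp":[0,0,0],"dr":[0,0,0],"fingers":-1},{"dp":[0,0,0],"dr":[0,0,0],"fingers":-1},{"dp":[0,0,-0.04],"dr":[0,0,0],"fingers":-1},{"dp":[0,0,-0.1],"dr":[0,0,0],"fingers":-1},{"dp":[-0.05,0,-0.1],"dr":[0,0,0],"fingers":-1},{"dp":[-0.05,0,-0.1],"dr":[0,0,0],"fingers":-1}]'; python3 -c "
from h import *
c=viewer.camera_info('wrist');b=viewer.get_image('wrist')[:,:,::-1];cv2.imwrite('pics/w6.png',b)
np.savez('w6.npz',R=c['R'],t=c['t']); print(env.sense()['tcp_pos'])"
```

```text
time: 10.45
tcp_pos: [0.5008, -0.0105, 0.3619]
ee_rot: [1.0, -0.025, 0.0, 0.0]
wrist_force: [0.4, -0.4, 0.4]
finger_gap: 0.0858
grip_force: 0.0
[ 0.50222463 -0.01065131  0.36164447]
```

View pics/w6.png

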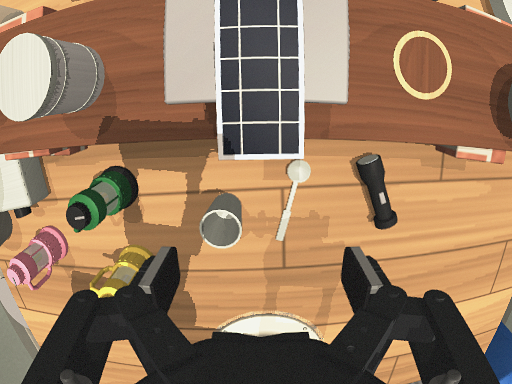

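The panel lies flat on the lid, and the lantern knob is at (78,215). I'll refine the lantern and ring positions.

```bash
python3 - <<'E'
from h import *
c=viewer.camera_info('wrist');d=np.load('w6.npz');c['R']=d['R'];c['t']=d['t']
w=cv2.imread('pics/w6.png');m=cv2.inRange(cv2.cvtColor(w,cv2.COLOR_BGR2HSV),(15,50,150),(35,160,255))[20:110,380:460]
cs,_=cv2.findContours(m,0,1);C=max(cs,key=cv2.contourArea).reshape(-1,2)+[380,20]
Q=np.array([onz(c,p,.15,True)[:2] for p in C]);(x,y),r=cv2.minEnclosingCircle((Q*1000).astype(np.float32));print('ring',x,y,r, Q.mean(0))
print('knob',onz(c,(78,215),.16,True))
P=[onz(c,p,.154,True if 1 else 0)[:2] for p in()]
P=np.array([onz(c,p,.288,True)[:2] for p in[(303,159),(219,157)]]);print('panel front',P)
plan((.4515,.2525,.30),2.478)
E
```

```text
ring 627.7474365234375 -227.7959442138672 46.432064056396484 [ 0.62787818 -0.22724067]
knob [0.44724321 0.25438032 0.16      ]
panel front [[ 0.53467919 -0.04420299]
 [ 0.53927904  0.01810376]]
dp [-0.0639 -0.2603  0.0616] dr [ 8.0000e-04 -2.0000e-04 -2.5282e+00] q6 1.48
```

```bash
python3 -m crank '[{"dp":[-0.064,-0.26,0],"dr":[0,0,-1.3],"fingers":-1},{"dp":[-0.064,-0.26,0],"dr":[0,0,-1.3],"fingers":-1},{"dp":[-0.064,-0.26,0],"dr":[0,0,-1.3],"fingers":-1},{"dp":[-0.064,-0.26,0],"dr":[0,0,-1.3],"fingers":-1},{"dp":[-0.064,-0.26,0],"dr":[0,0,-1.3],"fingers":-1},{"dp":[-0.064,-0.26,0],"dr":[0,0,-2.528],"fingers":-1},{"dp":[-0.064,-0.26,0],"dr":[0,0,-2.528],"fingers":-1},{"dp":[-0.064,-0.26,0],"dr":[0,0,-2.528],"fingers":-1}]'; python3 -c "
from h import *
plan((.45,.253,.29),2.478)"
```

```text
time: 11.5
tcp_pos: [0.4528, 0.2525, 0.3606]
ee_rot: [0.746, 0.665, -0.0, -0.0]
wrist_force: [-0.1, 0.3, -0.1]
finger_gap: 0.0853
grip_force: 0.0
dp [ 0.0001 -0.0028  0.0706] dr [-6.0000e-04 -0.0000e+00 -1.0218e+00] q6 0.51
```

```bash
python3 -m crank '[{"dp":[0,-0.003,0.03],"dr":[0,0,-1.02],"fingers":-1},{"dp":[0,-0.003,0.05],"dr":[0,0,-1.02],"fingers":-1},{"dp":[0,-0.003,0.07],"dr":[0,0,-1.02],"fingers":-1},{"dp":[0,-0.003,0.07],"dr":[0,0,-1.02],"fingers":-1},{"dp":[0,-0.003,0.07],"dr":[0,0,-1.02],"fingers":-1},{"dp":[0,-0.003,0.07],"dr":[0,0,-1.02],"fingers":-1},{"dp":[0,-0.003,0.07],"dr":[0,0,-1.02],"fingers":-1}]'; python3 -c "
from h import *
c=viewer.camera_info('wrist');b=viewer.get_image('wrist')[:,:,::-1];cv2.imwrite('pics/w7.png',b)
np.savez('w7.npz',R=c['R'],t=c['t']); print(env.sense()['tcp_pos'])"
```

```text
time: 12.38
tcp_pos: [0.4497, 0.2527, 0.2907]
ee_rot: [0.33, 0.944, -0.0, -0.0]
wrist_force: [0.5, -1.0, -0.5]
finger_gap: 0.0852
grip_force: 0.0
[0.44965089 0.25266908 0.29079891]
```

View pics/w7.png

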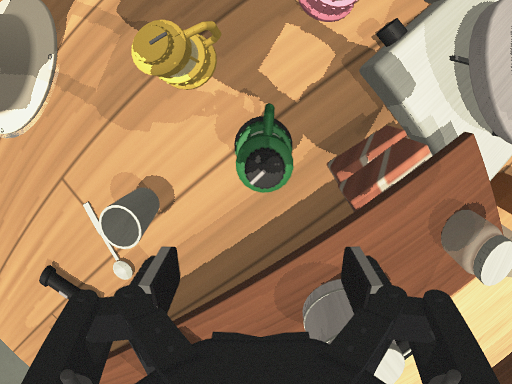

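The green lantern is centred below: knob around (265,168), ridge running to (250,186), handle at (269,105). That was my tenth view, so from here I measure numerically.

```bash
cat >> h.py <<'E'
def knob(w,c,u0,v0,zk,half=45):
    "black-knob centre (contour at height zk), ridge angle, green handle angle; returns world values"
    a,b=int(v0)-half,int(u0)-half; H=cv2.cvtColor(w,cv2.COLOR_BGR2HSV)[a:a+2*half,b:b+2*half]
    g=cv2.inRange(H,(40,100,30),(85,255,255)); cs,_=cv2.findContours(g,0,1); G=max(cs,key=cv2.contourArea)
    fill=cv2.drawContours(np.zeros_like(g),[cv2.convexHull(G)],-1,255,-1)
    k=cv2.inRange(H,(0,0,0),(179,110,75))&fill&~g; n,lab,st,ce=cv2.connectedComponentsWithStats(k)
    # component nearest given knob pixel with sizeable area
    i=min([j for j in range(1,n) if st[j,4]>60],key=lambda j:np.hypot(*(ce[j]-half)))
    C=cv2.findContours((lab==i).astype(np.uint8),0,1)[0][0]; hull=cv2.convexHull(C); (x,y),r=cv2.minEnclosingCircle(hull)
    disk=cv2.circle(np.zeros_like(g),(int(x),int(y)),int(r*.95),255,-1)
    rid=cv2.inRange(H,(0,0,110),(179,80,255))&disk; ys,xs=np.nonzero(rid)
    P0=onz(c,(x+b,y+a),zk,True)
    print('knob px',(x+b,y+a),'r',r,'r_mm',1e3*np.hypot(*(onz(c,(x+b+r,y+a),zk,True)-P0)[:2]),'world',P0[:2],'ridge n',len(xs))
    if len(xs):
        v=np.array([onz(c,(u+b,q+a),zk,True)[:2]-P0[:2] for u,q in zip(xs,ys)]); m=v.mean(0)
        print('ridge mean mm',m*1e3,'deg',np.degrees(np.arctan2(m[1],m[0])),'spread mm',1e3*np.linalg.norm(v,axis=1).max())
    return P0
E
python3 - <<'E'
from h import *
c=viewer.camera_info('wrist');d=np.load('w7.npz');c['R']=d['R'];c['t']=d['t']
w=cv2.imread('pics/w7.png')
P=knob(w,c,266,168,.158)
for p,z in(((269,104),.129),((270,106),.129)):
    q=onz(c,p,z,True); v=q-P; print('handle deg',np.degrees(np.arctan2(v[1],v[0])),np.hypot(v[0],v[1]))
plan((P[0],P[1],.10),2.478)
E
```

```text
knob px (264.20588302612305, 167.5) r 20.74925994873047 r_mm 19.71935998717929 world [0.44014675 0.2650928 ] ridge n 68
ridge mean mm [ 3.26440225 -9.89199265] deg -71.7368767086642 spread mm 18.168921852451916
handle deg 136.65894558382578 0.05949072104839107
handle deg 135.48032309086153 0.05755899486363084
dp [0.0151 0.0039 0.1908] dr [-0.0004 -0.0002 -0.0102] q6 -0.5
```

```bash
python3 - <<'E'
from h import *
T=viewer.camera_info('top');S=viewer.camera_info('side');k=1.5625
kt=np.array((256.5,303.9))/k;ks=np.array((325.5,390))/k
print(cross(T,kt,S,ks),onz(T,kt,.158),onz(S,ks,.155))
f=onz(T,np.array((210+205*.3,270+132*.3))/k,0.02);print('foot-ish',f)
c=viewer.camera_info('wrist')
# ring in w6 vs lantern: foot px in w7: tcp projection check
print('knob proj of old est', proj(c,(.4515,.2525,.158),True), 'new',proj(c,(.440,.265,.158),True))
E
```

```text
(array([0.439616  , 0.26208755, 0.14177103]), np.float64(0.0002384452702423531)) [0.43786394 0.25905573 0.158     ] [0.43339291 0.26792842 0.155     ]
foot-ish [0.44129527 0.25400828 0.02      ]
knob proj of old est [261.33074239 184.41253032] new [264.0968805  167.46088233]
```

```bash
python3 -m crank '[{"dp":[0.014,0.004,0.03],"dr":[0,0,0.05],"fingers":-1},{"dp":[0.014,0.004,0.06],"dr":[0,0,0.08],"fingers":-1},{"dp":[0.014,0.004,0.06],"dr":[0,0,0.08],"fingers":-1},{"dp":[0.014,0.004,0.06],"dr":[0,0,0.08],"fingers":-1}]'; python3 - <<'E'
from h import *
c=viewer.camera_info('wrist');w=viewer.get_image('wrist')[:,:,::-1].copy();cv2.imwrite('pics/w8.png',w)
u=proj(c,(.440,.264,.158),True);print(u)
P=knob(w,c,*u,.158,60)
h=cv2.inRange(cv2.cvtColor(w,cv2.COLOR_BGR2HSV),(40,100,30),(85,255,255));ys,xs=np.nonzero(h[:,200:330]);i=ys.argmin();top=xs[ys<=ys[i]+1].mean()+200
q=onz(c,(top,ys[i]+1),.129,True);v=q-P;print('handle px',top,ys[i],np.degrees(np.arctan2(v[1],v[0])),np.hypot(v[0],v[1]))
plan((P[0],P[1],.10),2.39)
E
```

```text
time: 12.92
tcp_pos: [0.4414, 0.2645, 0.2321]
ee_rot: [0.367, 0.93, 0.0, 0.0]
wrist_force: [-0.1, -0.3, -0.4]
finger_gap: 0.0855
grip_force: 0.0
[258.38536659 203.26889909]
knob px (260.6255073547363, 200.6862335205078) r 25.689062118530273 r_mm 19.872251841728367 world [0.43963034 0.26671593] ridge n 100
ridge mean mm [  3.69330717 -11.00524226] deg -71.4484913314008 spread mm 19.495994152254525
handle px 261.6666666666667 117 136.11842510110645 0.061177268690261515
dp [0.003  0.     0.1324] dr [ 0.0015  0.0006 -0.0005] q6 -0.39
```

```bash
python3 -m crank '[{"dp":[0.003,0,0.05],"dr":[0,0,0],"fingers":-1},{"dp":[0.003,0,0.1],"dr":[0,0,0],"fingers":-1},{"dp":[0.003,0,0.132],"dr":[0,0,0],"fingers":-1},{"dp":[0.003,0,0.132],"dr":[0,0,0],"fingers":-1},{"dp":[0.003,0,0.132],"dr":[0,0,0],"fingers":0},{"dp":[0.003,0,0.132],"dr":[0,0,0],"fingers":1},{"dp":[0.003,0,0.132],"dr":[0,0,0],"fingers":1},{"dp":[0.003,0,0.132],"dr":[0,0,0],"fingers":1}]' 60
```

```text
time: 13.98
tcp_pos: [0.4396, 0.2668, 0.1014]
ee_rot: [0.367, 0.93, 0.001, 0.001]
wrist_force: [-2.4, -2.1, 12.9]
finger_gap: 0.0589
grip_force: 61.6
```

```bash
python3 -m crank '[{"dp":[0,0,-0.01],"dr":[0,0,0],"fingers":1},{"dp":[0,0,-0.03],"dr":[0,0,0],"fingers":1},{"dp":[0,0,-0.07],"dr":[0,0,0],"fingers":1},{"dp":[0,0,-0.11],"dr":[0,0,0],"fingers":1},{"dp":[0,0,-0.16],"dr":[0,0,0],"fingers":1},{"dp":[0,0,-0.2],"dr":[0,0,0],"fingers":1},{"dp":[0,0,-0.22],"dr":[0,0,0],"fingers":1},{"dp":[0,0,-0.22],"dr":[0,0,0],"fingers":1}]' 80; python3 -c "
from h import *
plan((.42,0,.32),2.39);plan((.43,-.2,.32),2.39);plan((.628,-.2275,.32),2.39)"
```

```text
time: 14.98
tcp_pos: [0.4388, 0.2665, 0.321]
ee_rot: [0.367, 0.93, 0.001, 0.001]
wrist_force: [-0.4, 0.9, -8.4]
finger_gap: 0.0582
grip_force: 89.7
dp [-0.1683 -0.2075  0.0006] dr [ 0.0029  0.0012 -0.0002] q6 -0.39
dp [-0.3122 -0.3468  0.0004] dr [ 0.0029  0.0012 -0.0002] q6 -0.39
dp [-0.4756 -0.2316  0.0009] dr [ 0.0029  0.0012 -0.0002] q6 -0.39
```

```bash
python3 -m crank '[{"dp":[-0.02,-0.025,0],"dr":[0,0,0],"fingers":1},{"dp":[-0.055,-0.07,0],"dr":[0,0,0],"fingers":1},{"dp":[-0.09,-0.115,0],"dr":[0,0,0],"fingers":1},{"dp":[-0.13,-0.16,0],"dr":[0,0,0],"fingers":1},{"dp":[-0.168,-0.207,0],"dr":[0,0,0],"fingers":1},{"dp":[-0.21,-0.248,0],"dr":[0,0,0],"fingers":1},{"dp":[-0.26,-0.297,0],"dr":[0,0,0],"fingers":1},{"dp":[-0.312,-0.347,0],"dr":[0,0,0],"fingers":1}]'; python3 -c "
from h import *
plan((.628,-.2275,.32),2.39);plan((.628,-.2275,.265),2.39)"
```

```text
time: 15.98
tcp_pos: [0.4276, -0.1847, 0.3183]
ee_rot: [0.367, 0.93, 0.0, -0.001]
wrist_force: [2.2, -0.5, -9.2]
finger_gap: 0.058
grip_force: 90.4
dp [-0.1756  0.1056 -0.002 ] dr [-0.0001 -0.0015 -0.0004] q6 -1.36
dp [-0.1757  0.1056  0.053 ] dr [-0.0001 -0.0015 -0.0004] q6 -1.36
```

```bash
python3 -m crank '[{"dp":[-0.02,0.014,0],"dr":[0,0,0],"fingers":1},{"dp":[-0.055,0.038,0],"dr":[0,0,0],"fingers":1},{"dp":[-0.09,0.063,0],"dr":[0,0,0],"fingers":1},{"dp":[-0.13,0.09,0],"dr":[0,0,0],"fingers":1},{"dp":[-0.1635,0.115,0],"dr":[0,0,0],"fingers":1},{"dp":[-0.1635,0.115,0.02],"dr":[0,0,0],"fingers":1},{"dp":[-0.1635,0.115,0.05],"dr":[0,0,0],"fingers":1},{"dp":[-0.1635,0.115,0.055],"dr":[0,0,0],"fingers":1}]'; python3 -c "
from h import *
[viewer.get_image('top') for i in range(4)]
plan((.628,-.2275,.252),2.39)"
```

```text
time: 16.98
tcp_pos: [0.6249, -0.2099, 0.2609]
ee_rot: [0.367, 0.93, 0.0, -0.003]
wrist_force: [0.3, -0.0, -8.3]
finger_gap: 0.058
grip_force: 92.3
dp [-0.0121 -0.0114  0.0132] dr [ 0.0004  0.0011 -0.0002] q6 -1.23
```

```bash
python3 -m crank '[{"dp":[-0.012,-0.0115,0],"dr":[0,0,0],"fingers":1},{"dp":[-0.012,-0.0115,0.004],"dr":[0,0,0],"fingers":1},{"dp":[-0.012,-0.0115,0.008],"dr":[0,0,0],"fingers":1},{"dp":[-0.012,-0.0115,0.01],"dr":[0,0,0],"fingers":1},{"dp":[-0.012,-0.0115,0.01],"dr":[0,0,0],"fingers":1},{"dp":[-0.012,-0.0115,0.01],"dr":[0,0,0],"fingers":1}]'; python3 -c "
from h import *
plan((.628,-.2275,.2514),2.39)"
```

```text
time: 17.92
tcp_pos: [0.6276, -0.2272, 0.2543]
ee_rot: [0.367, 0.93, 0.0, 0.0]
wrist_force: [1.5, -0.5, -8.4]
finger_gap: 0.058
grip_force: 92.3
dp [-0.0005  0.      0.0029] dr [0.0001 0.0002 0.    ] q6 -1.26
```

```bash
python3 -m crank '[{"dp":[0,0,0.001],"dr":[0,0,0],"fingers":1},{"dp":[0,0,0.002],"dr":[0,0,0],"fingers":1},{"dp":[0,0,0.003],"dr":[0,0,0],"fingers":1},{"dp":[0,0,0.003],"dr":[0,0,0],"fingers":1}]'
```

```text
time: 18.42
tcp_pos: [0.6276, -0.2275, 0.2518]
ee_rot: [0.367, 0.93, -0.0, 0.0]
wrist_force: [-2.5, 0.5, 0.7]
finger_gap: 0.0578
grip_force: 93.2
```

```bash
python3 -m crank '[{"dp":[0,0,0.0003],"dr":[0,0,0],"fingers":0},{"dp":[0,0,0.0003],"dr":[0,0,0],"fingers":-1},{"dp":[0,0,0],"dr":[0,0,0],"fingers":-1},{"dp":[0,0,0],"dr":[0,0,0],"fingers":-1},{"dp":[0,0,-0.04],"dr":[0,0,0],"fingers":-1},{"dp":[0,0,-0.09],"dr":[0,0,0],"fingers":-1},{"dp":[0,0,-0.13],"dr":[0,0,0],"fingers":-1},{"dp":[0,0,-0.13],"dr":[0,0,0],"fingers":-1}]' 20; python3 - <<'E'
from h import *
viewer.get_image('top')
c=viewer.camera_info('wrist');w=viewer.get_image('wrist')[:,:,::-1].copy();cv2.imwrite('pics/w9.png',w)
u=proj(c,(.628,-.2275,.308),True);print(u)
P=knob(w,c,*u,.308,60)
h=cv2.inRange(cv2.cvtColor(w,cv2.COLOR_BGR2HSV),(40,100,30),(85,255,255));ys,xs=np.nonzero(h[:,200:330]);i=ys.argmin();top=xs[ys<=ys[i]+1].mean()+200
q=onz(c,(top,ys[i]+1),.279,True);v=q-P;print('handle px',top,ys[i],np.degrees(np.arctan2(v[1],v[0])),np.hypot(v[0],v[1]))
plan((P[0],P[1],.293),2.39)
E
```

```text
time: 19.42
tcp_pos: [0.6286, -0.2277, 0.3848]
ee_rot: [0.367, 0.93, -0.0, 0.003]
wrist_force: [-0.5, -1.2, -0.8]
finger_gap: 0.0854
grip_force: 0.0
[260.15604392 203.83221451]
knob px (259.1015625, 203.4609375) r 25.6254825592041 r_mm 19.910428780910173 world [ 0.62721739 -0.22788773] ridge n 95
ridge mean mm [  4.00963909 -11.01634041] deg -69.99991231077311 spread mm 19.627926492612353
handle px 260.4166666666667 120 135.9859569483297 0.061022836570865345
dp [-0.0002 -0.0006  0.0879] dr [ 0.0001  0.0001 -0.0002] q6 -1.26
```

The lantern stands on its ring: knob axis at (0.627,-0.228) against ring (0.628,-0.2275). Next I'll grip the knob lightly.

```bash
python3 -m crank '[{"dp":[0,-0.0005,0.05],"dr":[0,0,0],"fingers":-0.4},{"dp":[0,-0.0005,0.08],"dr":[0,0,0],"fingers":-0.4},{"dp":[0,-0.0005,0.088],"dr":[0,0,0],"fingers":-0.4},{"dp":[0,-0.0005,0.088],"dr":[0,0,0],"fingers":-0.2},{"dp":[0,-0.0005,0.088],"dr":[0,0,0],"fingers":0},{"dp":[0,-0.0005,0.088],"dr":[0,0,0],"fingers":0.4},{"dp":[0,-0.0005,0.088],"dr":[0,0,0],"fingers":0.4},{"dp":[0,-0.0005,0.088],"dr":[0,0,0],"fingers":0.4}]' 20; python3 -c "
from h import *
s=env.sense();print(s['moment'],s['qpos'].round(3))"
```

```text
time: 20.52
tcp_pos: [0.6275, -0.228, 0.2945]
ee_rot: [0.367, 0.93, -0.0, 0.001]
wrist_force: [-2.8, -1.5, 6.3]
finger_gap: 0.0368
grip_force: 20.3
[-0.22226531  0.20958253  0.06775174] [-0.438  0.508  1.142 -0.     1.489 -1.257]
```

```bash
python3 -m crank '[{"dp":[0,0,0],"dr":[0,0,0.15],"fingers":0.4},{"dp":[0,0,0],"dr":[0,0,0.3],"fingers":0.4},{"dp":[0,0,0],"dr":[0,0,0.45],"fingers":0.4},{"dp":[0,0,0],"dr":[0,0,0.6],"fingers":0.4},{"dp":[0,0,0],"dr":[0,0,0.75],"fingers":0.4},{"dp":[0,0,0],"dr":[0,0,0.9],"fingers":0.4},{"dp":[0,0,0],"dr":[0,0,1.05],"fingers":0.4},{"dp":[0,0,0],"dr":[0,0,1.05],"fingers":0.4}]'; python3 -c "
from h import *
s=env.sense();print(s['moment'],s['qpos'].round(3))"; python3 -m crank '[{"dp":[0,0,0],"dr":[0,0,0.15],"fingers":0.4},{"dp":[0,0,0],"dr":[0,0,0.3],"fingers":0.4},{"dp":[0,0,0],"dr":[0,0,0.45],"fingers":0.4},{"dp":[0,0,0],"dr":[0,0,0.6],"fingers":0.4},{"dp":[0,0,0],"dr":[0,0,0.75],"fingers":0.4},{"dp":[0,0,0],"dr":[0,0,0.9],"fingers":0.4},{"dp":[0,0,0],"dr":[0,0,1.05],"fingers":0.4},{"dp":[0,0,0],"dr":[0,0,1.05],"fingers":0.4}]'; python3 -c "
from h import *
s=env.sense();print(s['moment'],s['qpos'].round(3))"
```

```text
time: 21.52
tcp_pos: [0.6281, -0.228, 0.2946]
ee_rot: [0.785, 0.62, 0.001, 0.001]
wrist_force: [2.8, -1.2, 4.4]
finger_gap: 0.037
grip_force: 20.3
[-0.16239207 -0.48000964  0.05180618] [-0.438  0.509  1.142  0.     1.488 -0.204]
time: 22.52
tcp_pos: [0.6279, -0.2284, 0.2946]
ee_rot: [0.99, 0.143, 0.001, 0.001]
wrist_force: [1.0, -3.0, 5.8]
finger_gap: 0.0368
grip_force: 20.4
[-0.55332177 -0.08140878  0.02044419] [-4.380e-01  5.090e-01  1.142e+00 -1.000e-03  1.488e+00  8.460e-01]
```

```bash
M='from h import *
s=env.sense();print("Mz",s["moment"][2].round(3),"q6",s["qpos"][5].round(3))'
python3 -m crank '[{"dp":[0,0,0],"dr":[0,0,0.12],"fingers":0.4},{"dp":[0,0,0],"dr":[0,0,0.24],"fingers":0.4},{"dp":[0,0,0],"dr":[0,0,0.34],"fingers":0.4},{"dp":[0,0,0],"dr":[0,0,0.34],"fingers":0.4}]'|grep wrist; python3 -c "$M"
for i in 1 2 3; do python3 -m crank '[{"dp":[0,0,0],"dr":[0,0,0.06],"fingers":0.4},{"dp":[0,0,0],"dr":[0,0,0.06],"fingers":0.4}]'|grep wrist; python3 -c "$M"; done
```

```text
wrist_force: [-1.8, -2.3, 7.3]
Mz 0.005 q6 1.185
wrist_force: [-2.2, -2.7, 8.8]
Mz 0.028 q6 1.244
wrist_force: [-3.1, -2.5, 7.0]
Mz 0.013 q6 1.304
wrist_force: [-2.4, -3.6, 7.6]
Mz 0.011 q6 1.364
```

```bash
python3 -m crank '[{"dp":[0,0,0],"dr":[0,0,0],"fingers":0},{"dp":[0,0,0],"dr":[0,0,0],"fingers":-1},{"dp":[0,0,0],"dr":[0,0,0],"fingers":-1},{"dp":[0,0,-0.05],"dr":[0,0,0],"fingers":-1},{"dp":[0,0,-0.09],"dr":[0,0,0],"fingers":-1},{"dp":[0,0,-0.09],"dr":[0,0,0],"fingers":-1},{"dp":[0,0,-0.09],"dr":[0,0,0],"fingers":-1}]'; cat >> h.py <<'E'
def handle(w,c,P):
    "angle of the green handle: green pixels at z=.279 lying 45-64 mm from axis"
    g=cv2.inRange(cv2.cvtColor(w,cv2.COLOR_BGR2HSV),(40,100,30),(85,255,255));ys,xs=np.nonzero(g)
    V=np.array([onz(c,(u,v),.275,True)[:2]-P[:2] for u,v in zip(xs,ys)]);r=np.hypot(*V.T);V=V[(r>.045)&(r<.066)]
    m=V.mean(0) if len(V) else np.zeros(2); A=np.degrees(np.arctan2(V[:,1],V[:,0])); print('handle n',len(V),'deg mean',np.degrees(np.arctan2(m[1],m[0])),'hist',np.histogram(A,36,(-180,180))[0])
E
python3 - <<'E'
from h import *
viewer.get_image('top')
c=viewer.camera_info('wrist');w=viewer.get_image('wrist')[:,:,::-1].copy();cv2.imwrite('pics/w10.png',w)
u=proj(c,(.628,-.228,.308),True);P=knob(w,c,*u,.308,60);handle(w,c,P)
w=cv2.imread('pics/w9.png');  # sanity of handle() is by radius only
E
```

```text
time: 24.65
tcp_pos: [0.627, -0.2275, 0.3825]
ee_rot: [0.993, -0.115, -0.0, -0.0]
wrist_force: [-0.8, -0.0, -0.5]
finger_gap: 0.0857
grip_force: 0.0
knob px (261.51573944091797, 203.47699737548828) r 25.726722717285156 r_mm 19.952812330122907 world [ 0.6267219  -0.22864174] ridge n 87
ridge mean mm [-8.59996775  7.65245902] deg 138.33653993358004 spread mm 19.701848922099853
handle n 196 deg mean 97.36283865084039 hist [ 0  0  0  0  0  0  0  0  0  0  0  0  0  0  0  6 17 12  5  0  0  0  0  0
  0  0  0  4 70 82  0  0  0  0  0  0]
```

```bash
python3 - <<'E'
from h import *
w=cv2.imread('pics/w10.png');g=cv2.inRange(cv2.cvtColor(w,cv2.COLOR_BGR2HSV),(40,90,25),(85,255,255))
c=viewer.camera_info('wrist')
for v in range(130,320,6): print(v,''.join('#' if g[v,u] else '.' for u in range(180,345,3)))
for a in(138,109): print(a,[proj(c,(.627+r*np.cos(np.radians(a)),-.2285+r*np.sin(np.radians(a)),z),True).round() for r,z in((.060,.275),(.062,.2),(.035,.278))])
E
```

```text
130 .......................................................
136 .......................................................
142 ......................###########......................
148 ....................###############....................
154 ..................#####......#..#####..................
160 .................####...########..####.................
166 .................##################.##.................
172 .................#####################.................
178 .................###########.#########.................
184 .................######..........#####.................
190 ................#####..............####................
196 ..............######...............####................
202 .............######.................###................
208 ............###..###................##.................
214 ...........#########...............##..................
220 ..........#######...##............##...................
226 .......................#.......##......................
232 .......................................................
238 ................
[... 255 characters left out ...]
........................
268 .......................................................
274 .......................................................
280 .......................................................
286 .......................................................
292 .......................................................
298 .......................................................
304 .......................................................
310 .......................................................
316 .......................................................
138 [array([230., 243.]), array([235., 215.]), array([242., 223.])]
109 [array([206., 223.]), array([216., 197.]), array([228., 211.])]
```

```bash
python3 - <<'E'
from h import *
info=viewer.camera_info('wrist')
for f in('w8','w10'):
    w=cv2.imread(f'pics/{f}.png');u0,v0=(260,200) if f=='w8' else (261,203)
    H=cv2.cvtColor(w,cv2.COLOR_BGR2HSV);m=cv2.inRange(H,(0,0,110),(179,80,255));ys,xs=np.nonzero(m[v0-26:v0+27,u0-26:u0+27])
    p=np.c_[xs+u0-26,ys+v0-26].astype(np.float32);l=cv2.fitLine(p,cv2.DIST_HUBER,0,.01,.01).ravel();print(f,l,len(p))
    for v in range(v0-36,v0+38,3): print(v,''.join('g' if 40<H[v,u][0]<85 and H[v,u][1]>90 else 'R' if m[v,u] else 'k' if H[v,u][2]<75 else '.' for u in range(u0-60,u0+45,2)))
E
```

```text
w8 [  0.6775502  -0.7354765 252.33983   214.20517  ] 118
164 ..............ggggggggggggggggggggggggggggggggk......
167 ..............ggggggggggggggggggggggggggggggggg......
170 ..............ggggggggggggggggggggggggggggggggg......
173 ..............gggggggggggggggggggggggggggggggg.......
176 ..............gggggggggggggggggkgggggggggggggg.......
179 ...............gggggggggkgkkkkkkkkkkgggggggggg.......
182 ..............gggggggggkkkkkkkkkkkkkkkkgggggggg......
185 ..............gggggggkkkkkkkkkkkkkkkkkkgggggggg......
188 ..............gggggggkkkkkkkkk..kkkkkkkkkgggggg......
191 .............ggggggkkkkkkkkkkkkkkkkkkkkkkkgggggg.....
194 .............ggggggkk.kkkkkkkkkkkkkkkkkkkkgggggg.....
197 .............ggggggk....kk.kkkkkkk...kkkkkkggggg.....
200 ..............ggggkk...................kkkkgggg......
203 ..............ggggk...................kk..kgggg......
206 ..............ggggkk.........RRk...kkkkk.kkgggg......
209 ...............ggg.k......kRRRRk.kkkk..kkkgggg.......
212 ................gggg.....kRRR.kkk.kk.kkkkkggg........
215 .................gggk....RRRkkkkkkkkkkkk.ggg.........
[... 1213 characters left out ...]
....
206 .......ggggk..gggggkkkkkkkkkkkkkkkkkkkkkkkkgggg......
209 .......gggg...gggggkkkkkkkkk.RRkkkkkkkkkkkkgggg......
212 ......ggggg.gggggggkkkkkkkkRRR.kkkkkkkkkkkgggg.......
215 .....gggggggggggggggkkkkkkRRRkkkkkkkkkkkkkggg........
218 .....gggggggggggg.ggkkkk.RRRkkkkkkkkkkkkgggg.........
221 .....ggggggggg.....gggkRRRkkkkkkkkkkkkkkgg...........
224 ......ggggg..........g.RRkkkkkkkkkkkkkgg.............
227 ........................ggkkkkkkkkkgg................
230 .....................................................
233 ..................................kkkkk..............
236 ..........................kkkkkkkkkkkkkk.............
239 ...........................kkkkkkkkkkkkk.............
```

The ridge still reads about one click short of the handle. The lantern itself turned about 27° clockwise, probably because I turned too fast. I'll regrip a little higher and turn slowly.

```bash
python3 -m crank '[{"dp":[0,0.0005,0.05],"dr":[0,0,0],"fingers":-0.4},{"dp":[0,0.0005,0.086],"dr":[0,0,0],"fingers":-0.2},{"dp":[0,0.0005,0.086],"dr":[0,0,0],"fingers":0},{"dp":[0,0.0005,0.086],"dr":[0,0,0],"fingers":0.1},{"dp":[0,0.0005,0.086],"dr":[0,0,0],"fingers":0.4},{"dp":[0,0.0005,0.086],"dr":[0,0,0],"fingers":0.4},{"dp":[0,0.0005,0.0855],"dr":[0,0,0],"fingers":0.4}]' 20; M='from h import *
s=env.sense();print("Mz",s["moment"][2].round(3),"q6",s["qpos"][5].round(3),s["wrist_force"].round(1))'; python3 -c "$M"
python3 -m crank '[{"dp":[0,0,-0.0005],"dr":[0,0,0.05],"fingers":0.4},{"dp":[0,0,-0.001],"dr":[0,0,0.1],"fingers":0.4},{"dp":[0,0,-0.001],"dr":[0,0,0.15],"fingers":0.4},{"dp":[0,0,-0.001],"dr":[0,0,0.2],"fingers":0.4}]'|grep -E "gap|tcp"; python3 -c "$M"
python3 -m crank '[{"dp":[0,0,0],"dr":[0,0,0.05],"fingers":0.4},{"dp":[0,0,0],"dr":[0,0,0.1],"fingers":0.4},{"dp":[0,0,0],"dr":[0,0,0.15],"fingers":0.4},{"dp":[0,0,0],"dr":[0,0,0.2],"fingers":0.4}]'|grep -E "gap|tcp"; python3 -c "$M"
```

```text
time: 25.62
tcp_pos: [0.6274, -0.2284, 0.2986]
ee_rot: [0.993, -0.115, 0.001, 0.0]
wrist_force: [-0.6, -3.1, 2.3]
finger_gap: 0.0366
grip_force: 21.4
Mz -0.001 q6 1.363 [-0.6 -3.1  2.3]
tcp_pos: [0.6271, -0.2283, 0.2988]
finger_gap: 0.0367
Mz -0.005 q6 1.564 [-1.1 -3.1 -0.1]
tcp_pos: [0.627, -0.2279, 0.2987]
finger_gap: 0.0367
Mz 0.059 q6 1.764 [-0.4 -0.5 -1.8]
```

```bash
python3 -m crank '[{"dp":[0,0,0],"dr":[0,0,0.04],"fingers":0.4},{"dp":[0,0,0],"dr":[0,0,0.06],"fingers":0.4},{"dp":[0,0,0],"dr":[0,0,0.06],"fingers":0.4}]' |grep -E "gap|time"; python3 -c "from h import *
print(env.sense()['moment'])"
python3 -m crank '[{"dp":[0,0,0],"dr":[0,0,0.06],"fingers":0},{"dp":[0,0,0],"dr":[0,0,0.06],"fingers":-1},{"dp":[0,0,0],"dr":[0,0,0.06],"fingers":-1},{"dp":[0,0,-0.04],"dr":[0,0,0],"fingers":-1},{"dp":[0,0,-0.086],"dr":[0,0,0],"fingers":-1},{"dp":[0,0,-0.086],"dr":[0,0,0],"fingers":-1},{"dp":[0,0,-0.086],"dr":[0,0,0],"fingers":-1}]'; cat >>h.py <<'E'
def look(name,u0=261,v0=203):
    viewer.get_image('top');c=viewer.camera_info('wrist');w=viewer.get_image('wrist')[:,:,::-1].copy();cv2.imwrite(f'pics/{name}.png',w)
    s=env.sense();yaw=np.degrees(np.arctan2(*Rot.from_quat(s['ee_rot']).as_matrix()[[1,0],0]))
    H=cv2.cvtColor(w,cv2.COLOR_BGR2HSV);m=cv2.inRange(H,(0,0,110),(179,80,255));ys,xs=np.nonzero(m[v0-24:v0+25,u0-24:u0+25])
    l=cv2.fitLine(np.c_[xs,ys].astype(np.float32),cv2.DIST_HUBER,0,.01,.01).ravel();d=np.array([xs.mean()-24,ys.mean()-20]);l=l[:2]*np.sign(l[:2]@d)
    print('yaw',yaw,'ridge world deg',(yaw+np.degrees(np.arctan2(-l[0],-l[1])))%360,len(xs))
    P=knob(w,c,u0,v0,.308,60);handle(w,c,P)
    for v in range(v0-90,v0+76,5): print(v,''.join('g' if 40<H[v,u][0]<85 and H[v,u][1]>90 else 'R' if m[v,u] and abs(u-u0)<26 and abs(v-v0)<26 else '.' for u in range(u0-90,u0+90,3)))
E
python3 -c "
from h import *
look('w11')"
```

```text
time: 27.0
finger_gap: 0.0367
[ 0.12682119  0.05954403 -0.00782121]
time: 27.88
tcp_pos: [0.6269, -0.228, 0.3842]
ee_rot: [0.941, -0.338, -0.0, -0.0]
wrist_force: [0.4, -1.1, 0.4]
finger_gap: 0.0858
grip_force: 0.0
yaw -39.5268344698158 ridge world deg 99.82926824939 68
knob px (259.90953826904297, 203.53085708618164) r 25.4854793548584 r_mm 19.909739025428255 world [ 0.62637336 -0.22778121] ridge n 64
ridge mean mm [-3.94734743  8.81827334] deg 114.11484978416388 spread mm 19.570738305594464
handle n 174 deg mean 86.35701412116369 hist [ 0  0  0  0  0  0  0  0  0  0  0  0  5 14 16  5  0  0  0  0  0  0  0  0
  0  0  2 75 57  0  0  0  0  0  0  0]
113 ............................................................
118 ............................................................
123 ............................................................
128 ............................................................
133 ............................................................
138 .............................gg.............................
143 .........................ggggggggggg................
[... 1063 characters left out ...]
......gggggg.....gg..gg...........................
233 .................ggg........................................
238 ............................................................
243 ............................................................
248 ............................................................
253 ............................................................
258 ............................................................
263 ............................................................
268 ............................................................
273 ............................................................
278 ............................................................
```

Ridge and handle now nearly agree. I'll turn the wrist so both lie straight ahead in the image and confirm it's at the stop before going back.

```bash
python3 -m crank '[{"dp":[0,0,0],"dr":[0,0,-1.2],"fingers":-1},{"dp":[0,0,0],"dr":[0,0,-1.2],"fingers":-1},{"dp":[0,0,0],"dr":[0,0,-1.2],"fingers":-1},{"dp":[0,0,0],"dr":[0,0,-1.2],"fingers":-1},{"dp":[0,0,0],"dr":[0,0,-1.2],"fingers":-1},{"dp":[0,0,0],"dr":[0,0,-1.2],"fingers":-1},{"dp":[0,0,0],"dr":[0,0,-1.2],"fingers":-1},{"dp":[0,0,0],"dr":[0,0,-1.2],"fingers":-1}]' >/dev/null; python3 -m crank '[{"dp":[0,0,0],"dr":[0,0,-1.27],"fingers":-1},{"dp":[0,0,0],"dr":[0,0,-1.27],"fingers":-1},{"dp":[0,0,0],"dr":[0,0,-1.27],"fingers":-1},{"dp":[0,0,0],"dr":[0,0,-1.27],"fingers":-1},{"dp":[0,0,0],"dr":[0,0,-1.27],"fingers":-1},{"dp":[0,0,0],"dr":[0,0,-1.27],"fingers":-1},{"dp":[0,0,0],"dr":[0,0,-1.27],"fingers":-1},{"dp":[0,0,0],"dr":[0,0,-1.27],"fingers":-1}]'; python3 -c "
from h import *
look('w12')"
```

```text
time: 29.98
tcp_pos: [0.627, -0.2281, 0.3842]
ee_rot: [0.63, 0.776, -0.0, -0.0]
wrist_force: [-0.5, 0.8, -0.0]
finger_gap: 0.0852
grip_force: 0.0
yaw 101.70671753034652 ridge world deg 101.86481341285814 112
knob px (257.5, 195.45999908447266) r 25.584108352661133 r_mm 19.85025059265402 world [ 0.62351566 -0.22240729] ridge n 119
ridge mean mm [-1.14423184  5.14050388] deg 102.54896179466915 spread mm 14.852253167507499
handle n 185 deg mean 100.25548862744691 hist [ 0  0  0  0  0  0  0  0  0  0  0  0  0  0  0  0  0  0  0  0  0  0  0  0
  0  0  0 90 95  0  0  0  0  0  0  0]
113 ..............................g.............................
118 .............................ggg............................
123 ............................gggg............................
128 ............................gggg............................
133 ............................gggg............................
138 .......................gggggggggggg.........................
143 ......................ggggggggggggggg.......................
148 .....................gggg...ggg...ggggg.....................
[... 990 characters left out ...]
..................................................
233 ............................................................
238 ............................................................
243 ............................................................
248 ............................................................
253 ............................................................
258 ............................................................
263 ............................................................
268 ............................................................
273 ............................................................
278 ............................................................
```

Confirmed at the stop: the ridge is at 102° and the handle at about 100°. I'll grip and turn back three clicks slowly.

```bash
python3 -m crank '[{"dp":[0.002,0,0.05],"dr":[0,0,0],"fingers":-0.4},{"dp":[0.002,0,0.086],"dr":[0,0,0],"fingers":-0.2},{"dp":[0.002,0,0.086],"dr":[0,0,0],"fingers":0},{"dp":[0.002,0,0.086],"dr":[0,0,0],"fingers":0.1},{"dp":[0.002,0,0.086],"dr":[0,0,0],"fingers":0.4},{"dp":[0.002,0,0.086],"dr":[0,0,0],"fingers":0.4},{"dp":[0.002,0,0.0855],"dr":[0,0,0],"fingers":0.4},{"dp":[0.002,0,0.0855],"dr":[0,0,-0.04],"fingers":0.4}]' 20
python3 -m crank '[{"dp":[0,0,-0.0005],"dr":[0,0,-0.05],"fingers":0.4},{"dp":[0,0,-0.001],"dr":[0,0,-0.1],"fingers":0.4},{"dp":[0,0,-0.001],"dr":[0,0,-0.15],"fingers":0.4},{"dp":[0,0,-0.001],"dr":[0,0,-0.2],"fingers":0.4},{"dp":[0,0,-0.001],"dr":[0,0,-0.25],"fingers":0.4},{"dp":[0,0,-0.001],"dr":[0,0,-0.3],"fingers":0.4},{"dp":[0,0,-0.001],"dr":[0,0,-0.35],"fingers":0.4},{"dp":[0,0,-0.001],"dr":[0,0,-0.4],"fingers":0.4}]' |grep -E "force|gap"
python3 -m crank '[{"dp":[0,0,0],"dr":[0,0,-0.05],"fingers":0.4},{"dp":[0,0,0],"dr":[0,0,-0.1],"fingers":0.4},{"dp":[0,0,0],"dr":[0,0,-0.15],"fingers":0.4},{"dp":[0,0,0],"dr":[0,0,-0.2],"fingers":0.4},{"dp":[0,0,0],"dr":[0,0,-0.25],"fingers":0.4},{"dp":[0,0,0],"dr":[0,0,-0.3],"fingers":0.4},{"dp":[0,0,0],"dr":[0,0,-0.35],"fingers":0.4},{"dp":[0,0,0],"dr":[0,0,-0.4],"fingers":0.4}]' |grep -E "force|gap"
python3 -m crank '[{"dp":[0,0,0],"dr":[0,0,-0.05],"fingers":0.4},{"dp":[0,0,0],"dr":[0,0,-0.1],"fingers":0.4},{"dp":[0,0,0],"dr":[0,0,-0.15],"fingers":0.4},{"dp":[0,0,0],"dr":[0,0,-0.2],"fingers":0.4},{"dp":[0,0,0],"dr":[0,0,-0.25],"fingers":0.4},{"dp":[0,0,0],"dr":[0,0,-0.3],"fingers":0.4},{"dp":[0,0,0],"dr":[0,0,-0.35],"fingers":0.4},{"dp":[0,0,0],"dr":[0,0,-0.42],"fingers":0.4}]'
```

```text
time: 31.08
tcp_pos: [0.6269, -0.2265, 0.3003]
ee_rot: [0.614, 0.79, 0.0, 0.001]
wrist_force: [-1.7, -1.1, 4.4]
finger_gap: 0.0369
grip_force: 20.9
wrist_force: [0.9, 1.4, -5.2]
finger_gap: 0.0368
grip_force: 20.8
wrist_force: [1.8, 0.7, -5.3]
finger_gap: 0.0365
grip_force: 20.8
time: 34.08
tcp_pos: [0.6269, -0.2258, 0.3001]
ee_rot: [0.05, 0.999, 0.0, 0.0]
wrist_force: [0.5, 2.4, -5.2]
finger_gap: 0.0365
grip_force: 20.8
```

```bash
python3 -m crank '[{"dp":[0,0,0],"dr":[0,0,0],"fingers":0},{"dp":[0,0,0],"dr":[0,0,0],"fingers":-1},{"dp":[0,0,0],"dr":[0,0,0],"fingers":-1},{"dp":[0,0,-0.04],"dr":[0,0,0],"fingers":-1},{"dp":[0,0,-0.085],"dr":[0,0,0.6],"fingers":-1},{"dp":[0,0,-0.085],"dr":[0,0,1.2],"fingers":-1},{"dp":[0,0,-0.085],"dr":[0,0,1.2],"fingers":-1},{"dp":[0,0,-0.085],"dr":[0,0,1.2],"fingers":-1}]' >/dev/null; python3 -m crank '[{"dp":[0,0,0],"dr":[0,0,0.4],"fingers":-1},{"dp":[0,0,0],"dr":[0,0,0.4],"fingers":-1},{"dp":[0,0,0],"dr":[0,0,0.4],"fingers":-1},{"dp":[0,0,0],"dr":[0,0,0.4],"fingers":-1}]'; python3 -c "
from h import *
look('w13')"
```

```text
time: 35.58
tcp_pos: [0.6266, -0.2262, 0.3852]
ee_rot: [0.584, 0.811, 0.0, 0.0]
wrist_force: [-0.4, -0.8, 0.3]
finger_gap: 0.0855
grip_force: 0.0
yaw 108.43891008476218 ridge world deg 173.2881294002519 118
knob px (259.55982971191406, 197.91880416870117) r 25.332664489746094 r_mm 19.8075560869214 world [ 0.6248624  -0.22266877] ridge n 118
ridge mean mm [-8.13990768 -2.47576539] deg -163.08278086936076 spread mm 17.84855403482948
handle n 296 deg mean 164.80533475281732 hist [  0   0   0   0   0   0   0   0   0   0   0   0   0   0   0   0   0   0
   0   0   0   0   0   0   0   0   0   1   1   4   0   0   2  84  99 105]
113 ............................................................
118 ............................................................
123 ............................................................
128 ............................................................
133 ............................................................
138 .........................ggggggggg..........................
143 .......................gggggggggggggg.......................
148 .............
[... 1037 characters left out ...]
..................................................
233 ............................................................
238 ............................................................
243 ............................................................
248 ............................................................
253 ............................................................
258 ............................................................
263 ............................................................
268 ............................................................
273 ............................................................
278 ............................................................
```

The lantern turned along with the knob: handle about 170°, ridge 173°. My upward pull (5 N) had unloaded the foot. I'll regrip pressing down about 12 N and turn slowly.

```bash
python3 -m crank '[{"dp":[0.001,0,0.05],"dr":[0,0,0],"fingers":-0.4},{"dp":[0.001,0,0.088],"dr":[0,0,0],"fingers":-0.2},{"dp":[0.001,0,0.088],"dr":[0,0,0],"fingers":0},{"dp":[0.001,0,0.088],"dr":[0,0,0],"fingers":0.1},{"dp":[0.001,0,0.088],"dr":[0,0,0],"fingers":0.4},{"dp":[0.001,0,0.088],"dr":[0,0,0],"fingers":0.4},{"dp":[0.001,0,0.0885],"dr":[0,0,0],"fingers":0.4},{"dp":[0.001,0,0.089],"dr":[0,0,0],"fingers":0.4}]' 35
```

```text
time: 36.67
tcp_pos: [0.627, -0.2258, 0.2991]
ee_rot: [0.586, 0.81, 0.0, 0.002]
wrist_force: [-5.8, -0.1, 19.0]
finger_gap: 0.036
grip_force: 36.6
```

```bash
python3 -m crank '[{"dp":[0,0,0],"dr":[0,0,-0.04],"fingers":0.4},{"dp":[0,0,0],"dr":[0,0,-0.08],"fingers":0.4},{"dp":[0,0,0],"dr":[0,0,-0.12],"fingers":0.4},{"dp":[0,0,0],"dr":[0,0,-0.16],"fingers":0.4},{"dp":[0,0,0],"dr":[0,0,-0.2],"fingers":0.4},{"dp":[0,0,0],"dr":[0,0,-0.24],"fingers":0.4},{"dp":[0,0,0],"dr":[0,0,-0.28],"fingers":0.4},{"dp":[0,0,0],"dr":[0,0,-0.32],"fingers":0.4}]' |grep -E "force|gap"
python3 -m crank '[{"dp":[0,0,0],"dr":[0,0,-0.04],"fingers":0.4},{"dp":[0,0,0],"dr":[0,0,-0.08],"fingers":0.4},{"dp":[0,0,0],"dr":[0,0,-0.12],"fingers":0.4},{"dp":[0,0,0],"dr":[0,0,-0.16],"fingers":0.4},{"dp":[0,0,0],"dr":[0,0,-0.2],"fingers":0.4},{"dp":[0,0,0],"dr":[0,0,-0.24],"fingers":0.4},{"dp":[0,0,0],"dr":[0,0,-0.28],"fingers":0.4},{"dp":[0,0,0],"dr":[0,0,-0.32],"fingers":0.4}]' |grep -E "force|gap"
python3 -m crank '[{"dp":[0,0,0],"dr":[0,0,-0.04],"fingers":0.4},{"dp":[0,0,0],"dr":[0,0,-0.08],"fingers":0.4},{"dp":[0,0,0],"dr":[0,0,-0.12],"fingers":0.4},{"dp":[0,0,0],"dr":[0,0,-0.16],"fingers":0.4},{"dp":[0,0,0],"dr":[0,0,-0.2],"fingers":0.4},{"dp":[0,0,0],"dr":[0,0,-0.2],"fingers":0},{"dp":[0,0,0],"dr":[0,0,-0.2],"fingers":-1},{"dp":[0,0,0],"dr":[0,0,-0.2],"fingers":-1}]' |grep -E "force|gap"
python3 -m crank '[{"dp":[0,0,-0.05],"dr":[0,0,0],"fingers":-1},{"dp":[0,0,-0.088],"dr":[0,0,0],"fingers":-1},{"dp":[0,0,-0.088],"dr":[0,0,0],"fingers":-1},{"dp":[0,0,-0.088],"dr":[0,0,0],"fingers":-1}]'; python3 -c "
from h import *
look('w14')"
```

```text
wrist_force: [-5.9, 0.4, 16.2]
finger_gap: 0.0363
grip_force: 36.4
wrist_force: [-5.6, 0.7, 15.9]
finger_gap: 0.0362
grip_force: 36.4
wrist_force: [0.3, 1.2, 0.3]
finger_gap: 0.0772
grip_force: 0.0
time: 40.17
tcp_pos: [0.6262, -0.2251, 0.3835]
ee_rot: [0.204, 0.979, 0.0, -0.0]
wrist_force: [-0.1, 0.2, -0.9]
finger_gap: 0.0852
grip_force: 0.0
yaw 156.40050593190318 ridge world deg 221.2229960198584 100
knob px (259.2232475280762, 200.06088638305664) r 25.599519729614258 r_mm 19.859632258145876 world [ 0.62277718 -0.22447175] ridge n 100
ridge mean mm [-3.48390076 -7.71381484] deg -114.30604501207345 spread mm 17.356683115318745
handle n 258 deg mean 169.874055110391 hist [  0   0   0   0   0   0   0   0   0   0   0   0   0   0   0   0   0   0
   0   0   0   0   0   0   0   0   0   0   0   0   0   0   0   4 126 128]
113 ............................................................
118 ............................................................
123 .......................ggg..................................
128 ......................ggggg.................................
133 .........
[... 1236 characters left out ...]
..................................................
233 ............................................................
238 ............................................................
243 ............................................................
248 ............................................................
253 ............................................................
258 ............................................................
263 ............................................................
268 ............................................................
273 ............................................................
278 ............................................................
```

Two clicks back now (ridge 221°, handle 170°), and the lantern didn't turn. One more click the same way.

```bash
python3 -m crank '[{"dp":[0.001,0,0.05],"dr":[0,0,0],"fingers":-0.4},{"dp":[0.001,0,0.0865],"dr":[0,0,0],"fingers":-0.2},{"dp":[0.001,0,0.0865],"dr":[0,0,0],"fingers":0},{"dp":[0.001,0,0.0865],"dr":[0,0,0],"fingers":0.1},{"dp":[0.001,0,0.0865],"dr":[0,0,0],"fingers":0.4},{"dp":[0.001,0,0.0865],"dr":[0,0,0],"fingers":0.4},{"dp":[0.001,0,0.087],"dr":[0,0,0],"fingers":0.4},{"dp":[0.001,0,0.0875],"dr":[0,0,0],"fingers":0.4}]' 35|grep -E "force|gap"
python3 -m crank '[{"dp":[0,0,0],"dr":[0,0,-0.04],"fingers":0.4},{"dp":[0,0,0],"dr":[0,0,-0.09],"fingers":0.4},{"dp":[0,0,0],"dr":[0,0,-0.14],"fingers":0.4},{"dp":[0,0,0],"dr":[0,0,-0.19],"fingers":0.4},{"dp":[0,0,0],"dr":[0,0,-0.24],"fingers":0.4},{"dp":[0,0,0],"dr":[0,0,-0.29],"fingers":0.4},{"dp":[0,0,0],"dr":[0,0,-0.34],"fingers":0.4},{"dp":[0,0,0],"dr":[0,0,-0.39],"fingers":0.4}]' |grep -E "force|gap"
python3 -m crank '[{"dp":[0,0,0],"dr":[0,0,-0.03],"fingers":0.4},{"dp":[0,0,0],"dr":[0,0,-0.03],"fingers":0.4},{"dp":[0,0,0],"dr":[0,0,-0.03],"fingers":0},{"dp":[0,0,0],"dr":[0,0,-0.03],"fingers":-1},{"dp":[0,0,0],"dr":[0,0,-0.03],"fingers":-1},{"dp":[0,0,-0.05],"dr":[0,0,0.1],"fingers":-1},{"dp":[0,0,-0.086],"dr":[0,0,0.25],"fingers":-1},{"dp":[0,0,-0.086],"dr":[0,0,0.25],"fingers":-1}]';  python3 -m crank '[{"dp":[0,0,0],"dr":[0,0,0],"fingers":-1},{"dp":[0,0,0],"dr":[0,0,0],"fingers":-1}]' >/dev/null; python3 -c "
from h import *
look('w15')"
```

```text
wrist_force: [-5.4, -1.8, 18.4]
finger_gap: 0.0361
grip_force: 37.3
wrist_force: [-5.3, -2.9, 15.2]
finger_gap: 0.0358
grip_force: 37.1
time: 43.28
tcp_pos: [0.6264, -0.2252, 0.3858]
ee_rot: [0.136, 0.991, -0.001, 0.002]
wrist_force: [0.3, -0.5, -0.2]
finger_gap: 0.0856
grip_force: 0.0
yaw 164.45751467283677 ridge world deg 244.39864191899548 89
knob px (258.94840240478516, 201.58722305297852) r 25.890172958374023 r_mm 19.978686441156878 world [ 0.62243204 -0.22487622] ridge n 93
ridge mean mm [ 0.07571645 -9.43943976] deg -89.54042399764181 spread mm 17.87736803055068
handle n 217 deg mean 171.20339846618828 hist [  0   0   0   0   0   0   0   0   0   0   0   0   0   0   0   0   0   0
   0   0   0   0   0   0   0   0   0   0   0   0   0   0   0   2  80 135]
113 ............................................................
118 ...........................g................................
123 ..........................ggg...............................
128 .........................gggg...............................
133 .........................ggggg..............................
138 ..
[... 1178 characters left out ...]
..................gggg............................
233 ............................................................
238 ............................................................
243 ............................................................
248 ............................................................
253 ............................................................
258 ............................................................
263 ............................................................
268 ............................................................
273 ............................................................
278 ............................................................
```

Ridge minus handle is 73°, which is three clicks. The lantern is about 6 mm from the ring centre and the gripper is clear, so I'm handing in.

```bash
python3 -c "
from rig import workorder
print(workorder.job_done())"
```

```text
the job is handed in; nothing more can be done
None
```

I handed in the job at about 43 s of the 72 s, with no verdict returned. By my last camera measurements, the panel lies flat on the lid about 14 mm off centre (last measured before the lantern was moved), the lantern stands within about 6 mm of the ring's centre, and the dimmer is three clicks back from its clockwise stop; the lantern itself turned on the ring while I worked the knob.

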